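# Tip seeds into the release chute and hold its gate plunger open

## Robot

A 7-joint arm with a two-finger parallel gripper is mounted at the origin on the work surface. World frame = base frame: x ahead of the robot, y to its left, z up, the work surface at z = 0. Lengths are in m, angles in rad, forces in N, time in s.
With the tool pointing down it reaches from about 0.35 to 0.9 m from the base axis. Payload 8.1 kg.
Tool frame: the origin (TCP) lies midway between the tips of the shut fingers; the grasp point (between the pads) lies 19 mm behind it (arm.hold_point_z is the distance from the TCP to the grasp point, in m); z points along the fingers, y is the direction in which the jaws open and shut (so a half turn about z gives the same grasp; the last joint's range is limited). The gripper opens to 92 mm and grips with 3 to 60 N. Pads are 19 mm wide; open, the fingers measure 130 mm over their backs; the gripper's body (75 mm by 190 mm) begins 47 mm behind the grasp point.
Start: joints at [-1.398, 0.434, 0.025, 1.573, -0.012, 1.134, -0.075], TCP at [0.17, 0.601, 0.227] pointing down, gripper open.
Joint ranges: [-2.62, 2.62], [-0.44, 2.09], [-1.27, 1.32], [0.08, 2.57], [-1.32, 4.46], [0.12, 2], [-2.74, 2.74]. Speed limits (rad/s): [2.22, 2.22, 3.01, 3.01, 3.14, 3.14, 3.14].

## Interface

Orientations are given as a rotation vector (axis times angle).
In Python, from cell import arm gives the robot as it stands.
- The arm moves only by the shell command python3 -m pendant 'ROWS' [FORCE]. ROWS is JSON, a list of rows, each a list of 3 entries, a list of its own where there are three numbers: the shift along the tool's x, y, z in m, then the turn, a rotation vector about the tool's x, y, z in degrees, then the finger opening in m, from 0 to 0.0918. A call has 1 to 10 rows; each row shifts and turns the commanded pose from where the row before left it, along the tool's axes as they then stand; what a row does not reach is not made up. A row lasts 1/8 s, in which the tool goes at most 62.5 mm and 10.7 degrees, less where a joint would pass 70% of its speed; a pose out of reach is approached as far as the arm can. A call with a gripper value outside its range is refused whole. The fingers move at their own pace and stop on an object; FORCE is the grip in N (left out, the last holds). Time passes only in rows, so rows that do not move let the fingers close. It gives the time, the measured TCP pose, the force and the opening at its end, in the units of the state.
- arm.observe(): the state, without advancing time (a new reading comes with each control period).
- arm.get_image(name): name is "scene" or "top"; returns (picture, depth): 400x640x3 uint8, red, green, blue; 400x640 float32, m along the optical axis (not along the pixel's ray), 0 where there is no reading.
- arm.camera_params(name): a dict with "fovy" (degrees; the focal length in pixels is half the picture's height over the tangent of half this angle, whatever the lens; pixels are square), "cx", "cy" (the principal point, pixels), "rvec" (rotation vector, rad) and "tvec" (3), from world to camera coordinates, as OpenCV has them. Camera axes: x right, y down, z forward; pixel columns grow to the right and rows downward; lengths in m; the calibration is good to about 2 mm. A picture is of the moment at which its call begins. camera_params takes no time and is no camera call.
- arm.sign_off(): hands the job in, once; it reports no verdict.
Trained networks look in the newest picture that a camera, given by its name, has taken for a name from the list of things; names that differ only in an ending like _2 or _b are one class to them, and where a whole thing is asked for, a point or a joint stands for the part that bears it (a point fixed in the world has none). Each returns a list of dicts, best first, with "conf" (0 to 1); they miss things now and then, are a little off and sometimes report something else, mostly with a low value. They report only what shows in the picture. A call takes as long as a camera call.
- arm.look_for(camera, label): "rect" ([centre column, centre row, width, height] in pixels, round what is visible of it).
- arm.masks_of(camera, label): "pixels" (400x640 bool, what is visible of it) and "rect" ([centre column, centre row, width, height] in pixels, round what is visible of it).
The state is a dict: "clock": time; "joints": joint angles; "dq": joint speeds; "joint_efforts": joint torques, N m; "position": TCP position; "ee_rot": TCP orientation; "force": force on the tool from outside, world axes, zero at the start; "ft_torque": the same for the moment, N m; "width": opening from 0.0 (shut) to 1.0 (fully open).
Only numpy, scipy, OpenCV 4.12 (cv2) and the standard library are available. Lean on these libraries where they do the work, as an engineer would, in place of code of your own. Each camera call takes 0.05 s, during which the arm holds its last target.

## Task

Pick up the white hand tray by its handle and tip it over its open side so that all four seeds slide into the top of the steel chute, behind its shut gate, then set the empty tray back down flat on the bench and let go of it. Then take the black knob of the chute's sprung gate plunger, pull it straight up fully to its stop and hold it there, so that all the seeds run out under the gate into the pan below; finish while still holding the plunger fully up. Spill no seed and leave the dishes, flask and pot alone.

Things in the scene. Friction and masses are not known exactly. Their poses are not given: they have to be found in the camera images.
- tray: white plastic hand tray, loose, about 0.16 kg empty; origin at the centre of the underside. 92 (x) by 110 (y) mm, floor 4 mm thick, walls 4 mm thick and 28 high on the +x, -x and +y sides; the -y side is open (pouring edge 55 mm from the origin). A bar handle points to -x. The floor is slippery: seeds begin to slide at a tilt of 13 to 20 degrees and run off well at 40
- tray_grip (a point): where to grip the tray's handle, 92 mm to -x of the tray's centre and 23 mm above its underside; axes as the tray's. The handle is 14 mm wide (y), 22 mm high (12 to 34 mm above the underside), and runs from 46 to 127 mm to -x of the tray's centre
- seed0_mid (a point): centre (half-way up) of a brown chestnut-like seed, 30 mm across, 22 mm high, flat underneath, about 15 g; starts on the tray. Four alike
- seed1_mid (a point): centre (half-way up) of a brown chestnut-like seed, 30 mm across, 22 mm high, flat underneath, about 15 g; starts on the tray. Four alike
- seed2_mid (a point): centre (half-way up) of a brown chestnut-like seed, 30 mm across, 22 mm high, flat underneath, about 15 g; starts on the tray. Four alike
- seed3_mid (a point): centre (half-way up) of a brown chestnut-like seed, 30 mm across, 22 mm high, flat underneath, about 15 g; starts on the tray. Four alike
- chute: seed release chute, fixed; origin on the bench straight below the plunger, z up. Base plate x +-80 mm, y -200 to +135 mm. A steel channel, 124 mm wide inside (x), slopes down at 33 degrees to -y: floor 161 mm high at y +117, its upper end, 85 at y 0 (gate), 50 at y -55, its lower end. A white bridge over the gate spans x +-76, y +-12 mm, top 192 mm high
- mouth (a point): middle of the chute's loading mouth, level with the low rear wall's top: in the chute's frame 60 mm to +y of the plunger axis, 174 mm high; axes as the chute's. The mouth is open above from y +15 to +105 mm (chute frame); rear wall at y +110, 174 mm high; side walls at x +-64, 4 mm thick, up to 51 mm above the sloping floor
- pan_mid (a point): middle of the floor of the aluminium catch pan, fixed at the chute's foot: 122 mm to -y of the plunger axis, 10 mm high. Inside 128 mm (x) by 132 mm (y), walls up to 56 mm high; axes as the chute's
- knob_mid (a point): middle of the plunger's round black knob, 27 to 29 mm across and 35 mm high, standing on a 10 mm rod; its lower end is 14 mm above the bridge when seated. It moves with the plunger; axes as the chute's
- plunger (a joint): sprung plunger through the bridge, carrying a 116 mm wide gate leaf and a pin nose that seats in a hole in the chute floor. 0 = seated (gate shut), grows as it is pulled straight up, stop at 0.050 m. The spring pulls it down with 5 N at 0 and 10 N at the stop, and shuts it if let go
- dishes: stack of four shallow clear dishes, 90 mm across, 64 mm high, bystander; origin under its centre
- flask: conical glass flask, 82 mm across, 103 mm high, bystander; origin under its centre
- pot: terracotta pot, 100 mm across, 74 mm high, bystander; origin under its centre

How it is judged:
By the outcome, as a careful person would: the job done as asked, in the order asked, and still so for the second after the job is handed in, while the arm keeps its last pose, push and grip.
It also fails if it takes over 61 s, if anything falls off the work surface, if the arm or the gripper's body presses on something with over 40 N, if the wrist force passes 120 N, or if a joint passes its speed limit or range.

## Working session

There is one attempt and no reset: what is moved stays moved. The work goes in short steps, Python scripts to look and compute and a shell command to move; the robot and the scene stay as the last step left them, time stands still between calls to the robot, and variables do not carry over. Pictures are saved under pics/ and viewed, and the job is handed in when it is done.

```bash
mkdir -p pics; ls; python3 - <<'E'
from cell import arm
import cv2
print(arm.observe())
for n in("scene","top"):
    im,d=arm.get_image(n); cv2.imwrite(f"pics/{n}0.png",im[:,:,::-1]); print(arm.camera_params(n))
E
```

```text
pics
{'clock': 0.0, 'joints': array([-1.39759281,  0.43521279,  0.02498163,  1.57410048, -0.01159826,
        1.13401512, -0.07509397]), 'dq': array([-0.00103226, -0.00059951, -0.00061524, -0.00068275,  0.00043426,
        0.00126626,  0.00010151]), 'joint_efforts': array([-9.93828835e-04, -6.67842221e+01,  9.84621719e-01, -3.14453638e+01,
       -6.04641368e-02,  4.30758926e-02,  1.74804127e-04]), 'position': array([0.17011976, 0.60086127, 0.22595011]), 'ee_rot': array([-4.31959928e-01, -3.11168263e+00,  2.49623615e-03]), 'force': array([-0.29851801,  0.34207679, -0.1240517 ]), 'ft_torque': array([ 0.04107333, -0.05086266,  0.02046286]), 'width': 1.00049666038428}
{'fovy': 45.66369922421204, 'cx': 310.09075690068784, 'cy': 200.4325280321139, 'rvec': array([ 2.1954286 ,  0.92392364, -0.35832801]), 'tvec': array([-0.46355439, -0.17875851,  1.56029653])}
{'fovy': 49.51852199117855, 'cx': 320.8511037118015, 'cy': 196.87130060079983, 'rvec': array([ 2.14031653, -2.1536948 ,  0.15894334]), 'tvec': array([0.03082694, 0.64923611, 0.92980116])}
```

View pics/scene0.png

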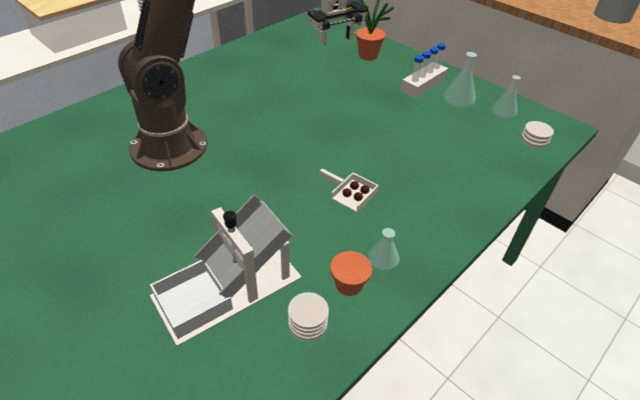

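View pics/top0.png

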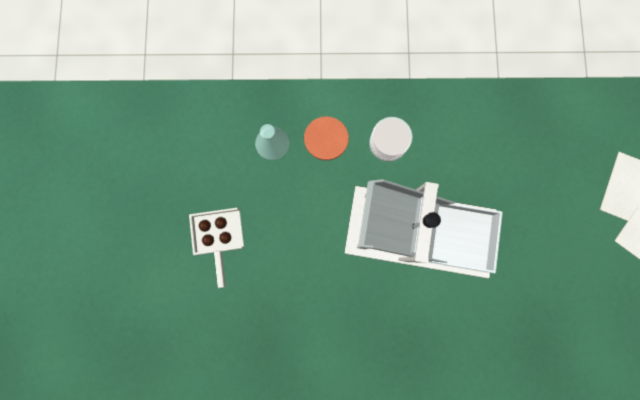

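The tray sits at about (216,232) in the top view, with its handle pointing down the image toward the robot and its open side probably on the right. The chute is at about (425,230), its upper end to the left and its knob at (432,220). Next I'll measure these.

```bash
cat > h.py <<'E'
import numpy as np, cv2
from cell import arm
from scipy.spatial.transform import Rotation as R
def cam(n):
    p=arm.camera_params(n); f=200/np.tan(np.radians(p['fovy']/2))
    return f,p['cx'],p['cy'],R.from_rotvec(p['rvec']).as_matrix(),np.array(p['tvec'])
def cloud(n,d):
    f,cx,cy,M,t=cam(n); v,u=np.mgrid[0:400,0:640]
    P=np.stack([(u-cx)/f*d,(v-cy)/f*d,d],-1)
    W=(P-t)@M; W[d<=0]=np.nan; return W
def onplane(n,u,v,z):
    f,cx,cy,M,t=cam(n); r=M.T@np.array([(u-cx)/f,(v-cy)/f,1]); c=-M.T@t
    return c+r*(z-c[2])/r[2]
def proj(n,X):
    f,cx,cy,M,t=cam(n); p=M@np.array(X)+t; return f*p[0]/p[2]+cx,f*p[1]/p[2]+cy
E
python3 - <<'E'
from h import *
np.set_printoptions(precision=4,suppress=True)
im,d=arm.get_image("top"); W=cloud("top",d)
print("bench z",np.nanmedian(W[300:380,100:500,2]), "cam", -cam("top")[3].T@cam("top")[4])
for l in ["tray","tray_grip","seed0_mid","chute","knob_mid","plunger","dishes","flask","pot"]:
    for r in arm.masks_of("top",l)[:5]:
        m=r["pixels"]; P=W[m]; P=P[~np.isnan(P[:,0])]
        print(l,round(r["conf"],2),np.round(r["rect"],1),m.sum(),np.median(P,0) if len(P) else None,np.percentile(P[:,2],[5,95]) if len(P) else None)
        if l in("tray","chute") and r["conf"]>.5: np.save(l+".npy",m)
np.save("W.npy",W)
big=cv2.resize(im[170:300,170:270],None,fx=6,fy=4.5*0+6*.75,interpolation=cv2.INTER_CUBIC) 
cv2.imwrite("pics/tray.png",cv2.resize(im[190:300,170:270],None,fx=5,fy=5,interpolation=cv2.INTER_CUBIC)[:,:,::-1])
cv2.imwrite("pics/chute.png",cv2.resize(im[170:290,335:510],None,fx=4.5,fy=4.5,interpolation=cv2.INTER_CUBIC)[:,:,::-1])
E
```

```text
bench z 0.0015467885805473943 cam [0.5078 0.0295 1.014 ]
tray 0.71 [219.4 247.2  56.1  80.3] 1841 [0.5681 0.2614 0.007 ] [0.0031 0.0354]
tray_grip 0.63 [216.4 247.   57.9  76.6] 1814 [0.5697 0.2604 0.0069] [0.0031 0.0354]
chute 0.85 [423.1 228.9 157.8  97.2] 11034 [ 0.5726 -0.1694  0.0586] [0.0074 0.195 ]
plunger 0.85 [426.3 223.8  28.6  56.3] 469 [ 0.5796 -0.1693  0.2145] [0.0955 0.2443]
plunger 0.54 [324.4 136.9  46.6  43.8] 1584 [0.7791 0.0164 0.0761] [0.0718 0.0789]
dishes 0.58 [391.5 137.6  47.3  44.7] 1467 [ 0.7801 -0.1301  0.0646] [0.0206 0.0677]
flask 0.94 [271.6 144.1  39.2  38.5] 941 [0.7745 0.1372 0.0437] [0.0105 0.1058]
pot 0.94 [325.8 138.5  43.3  41.2] 1582 [0.7785 0.0147 0.0761] [0.0715 0.0789]
pot 0.34 [425.5 224.5  32.3  56. ] 462 [ 0.5778 -0.1682  0.145 ] [0.0951 0.2443]
```

View pics/tray.png

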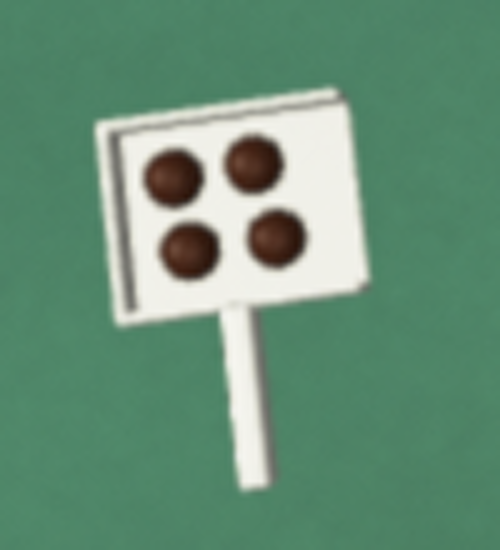

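View pics/chute.png

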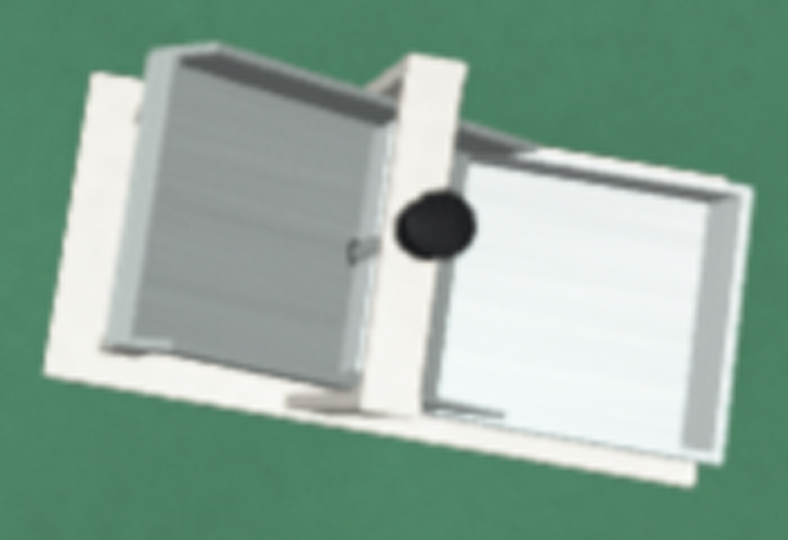

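```bash
python3 - <<'E'
from h import *
np.set_printoptions(precision=4,suppress=True)
W=np.load("W.npy");m=np.load("tray.npy");
# tray handle: points z 0.025..0.045 within x<0.54
P=W[m];P=P[~np.isnan(P[:,0])]
def line(Q,n):
    q=Q[:,:2]; c=q.mean(0); u,s,v=np.linalg.svd(q-c); d=v[0]; t=(q-c)@d; print(n,len(q),"c",c,"dir",d,np.degrees(np.arctan2(d[1],d[0])),"len",t.min(),t.max(),"w",s[1]/len(q)**.5, "z",np.median(Q[:,2]));
    return c,d
xmin=P[:,0].min(); print("xmin",xmin,"max",P.max(0),P.min(0))
line(P[(P[:,0]<0.525)&(P[:,2]>.025)],"handle")
wall=P[(P[:,2]>.022)&(P[:,0]>.545)]
box=cv2.minAreaRect((P[P[:,0]>.54][:,:2]*1000).astype(np.float32)); print(box)
# floor
fl=P[(P[:,2]<.012)&(P[:,0]>.54)]; print(cv2.minAreaRect((fl[:,:2]*1000).astype(np.float32)),np.median(fl[:,2]))
# bridge
A=W.reshape(-1,3); A=A[~np.isnan(A[:,0])]
B=A[(abs(A[:,2]-.193)<.006)&(A[:,0]>.45)&(A[:,0]<.7)&(abs(A[:,1]+.16)<.1)]
line(B,"bridge");print(cv2.minAreaRect((B[:,:2]*1000).astype(np.float32)))
K=A[(A[:,2]>.225)&(A[:,2]<.26)&(A[:,0]>.45)&(A[:,0]<.7)&(abs(A[:,1]+.16)<.1)]
print("knob",K.mean(0),cv2.minEnclosingCircle((K[:,:2]*1000).astype(np.float32)),len(K),K[:,2].max())
# base plate corners
mc=np.load("chute.npy");C=W[mc];C=C[(C[:,2]<.0135)]
print("base",cv2.minAreaRect((C[:,:2]*1000).astype(np.float32)),np.median(C[:,2]))
E
```

```text
xmin 0.45313394915162786 max [0.6277 0.3283 0.0405] [ 0.4531  0.2081 -0.0024]
handle 227 c [0.4888 0.2547] dir [-0.9901 -0.1402] -171.94346300260764 len -0.0361162742162616 0.036386906128089556 w 0.004155211677527847 z 0.03461759444038644
((578.9733276367188, 271.27801513671875), (88.10407257080078, 118.0547103881836), 5.854152202606201)
((577.66748046875, 271.8516540527344), (82.95002746582031, 117.5010986328125), 7.549021244049072) 0.005584068712250624
bridge 978 c [ 0.5806 -0.1646] dir [-0.9913  0.1319] 172.4198103817414 len -0.07666952793973848 0.07587170104378148 w 0.023357248210326288 z 0.1942363668782291
((586.7879638671875, -128.022705078125), (116.80850219726562, 152.5894775390625), 81.43607330322266)
knob [ 0.5794 -0.1709  0.242 ] ((579.7433471679688, -171.866455078125), 14.349874496459961) 211 0.24716755768493495
base ((584.4793090820312, -207.9021453857422), (340.4103088378906, 182.12318420410156), 80.30506134033203) 0.010493585906417136
```

```bash
cat >> h.py <<'E'
def frame(yaw,o):
    T=np.eye(4);T[:3,:3]=R.from_euler('z',yaw,degrees=True).as_matrix();T[:3,3]=o;return T
def tool(M): # from rotation columns
    return M
def pitched(p): # tool rotation in frame where handle is x
    p=np.radians(p);s,c=np.sin(p),np.cos(p)
    return np.array([[-c,0,s],[0,1,0],[-s,0,-c]])
def delta(pos0,R0,pos1,R1):
    return R0.T@(pos1-pos0)*1000, np.degrees(R.from_matrix(R0.T@R1).as_rotvec())
E
python3 - <<'E'
from h import *
np.set_printoptions(precision=4,suppress=True)
print([a for a in dir(arm) if a[0]!='_'],arm.hold_point_z)
W=np.load("W.npy");A=W.reshape(-1,3); A=A[~np.isnan(A[:,0])]
# refine bridge: rotate to chute frame guess
O=np.array([.5797,-.1715]);y=-7.6
M=R.from_euler('z',y,degrees=True).as_matrix()[:2,:2]
L=(A[:,:2]-O)@M
s=(abs(A[:,2]-.194)<.005)&(abs(L[:,1])<.02)&(abs(L[:,0])<.09)
B=L[s]; print(len(B),B.min(0),B.max(0),np.percentile(B,[2,50,98],axis=0))
for lo in np.arange(-.07,.07,.02):
    q=B[(B[:,0]>=lo)&(B[:,0]<lo+.02)]; print(lo,q[:,1].min(),q[:,1].max())
# base plate left edge & rear wall
s=(abs(A[:,2]-.175)<.006)&(L[:,1]>.09)&(L[:,1]<.13)&(abs(L[:,0])<.08);print("rear",np.percentile(L[s],[2,50,98],axis=0))
s=(abs(A[:,2]-.010)<.004)&(L[:,1]>-.22)&(L[:,1]<.16)&(abs(L[:,0])<.1);print("base",np.percentile(L[s],[.5,50,99.5],axis=0))
r=arm.observe();p=r['position'];R0=R.from_rotvec(r['ee_rot']).as_matrix()
T=frame(8.0,[.5785,.2675,0]); g=(T@[-.095,0,.025,1])[:3]
for back in(.12,0):
  R1=T[:3,:3]@pitched(40); t=g+R1[:,2]*(.019-back)
  print("target",t,delta(p,R0,t,R1))
E
```

```text
['PlanningError', 'camera_params', 'get_image', 'hold_point_z', 'look_for', 'masks_of', 'observe', 'sign_off'] 0.0188
892 [-0.0759 -0.0153] [0.0767 0.0146] [[-0.0731 -0.0132]
 [-0.0118  0.0009]
 [ 0.0738  0.013 ]]
-0.07 -0.009642086872031226 0.014306285270791808
-0.05 -0.01009341437817373 0.013716239900938747
-0.03 -0.011483261707740377 0.012506916630354378
-0.009999999999999995 0.002908009171806133 0.012534835205743111
0.010000000000000009 -0.013789410806488843 0.010991152449473261
0.030000000000000013 -0.014106673709856686 0.010466708777408693
0.05000000000000002 -0.015325065849792627 0.009318054797783066
0.07 -0.015282128572121459 0.008474245586156788
rear [[-0.0601  0.1001]
 [ 0.006   0.1092]
 [ 0.0684  0.1149]]
base [[-0.0859 -0.195 ]
 [-0.0175 -0.1037]
 [ 0.0859  0.1355]]
target [0.4201 0.2452 0.1024] (array([-337.4891, -274.5757,  124.3591]), array([ -8.3084, -39.4142, -22.8252]))
target [0.4965 0.256  0.0104] (array([-408.0619, -243.4403,  216.2833]), array([ -8.3084, -39.4142, -22.8252]))
```

```bash
cat >> h.py <<'E'
def step(R0,p0,R1,p1,n):
    d=(R.from_matrix(R0.T@R1)).as_rotvec(); Rc=R0.copy(); out=[]
    for i in range(n):
        Rn=R0@R.from_rotvec(d*(i+1)/n).as_matrix()
        s=Rc.T@((p1-p0)/n); a=np.degrees(d/n); out.append((s,a)); Rc=Rn
    return out
def show(o): print(',\n'.join('[[%.4f,%.4f,%.4f],[%.2f,%.2f,%.2f],W]'%(*s,*a) for s,a in o))
def now():
    r=arm.observe(); return r['position'],R.from_rotvec(r['ee_rot']).as_matrix()
TR=frame(8.0,[.5785,.2675,0]); CH=frame(-9.5,[.580,-.172,0])
E
python3 - <<'E'
from h import *
p,R0=now(); g=(TR@[-.095,0,.025,1])[:3]; R1=TR[:3,:3]@pitched(40)
show(step(R0,p,R1,g+R1[:,2]*(.019-.1),10))
E
```

```text
[[-0.0349,-0.0269,0.0140],[-0.83,-3.94,-2.28],W],
[[-0.0328,-0.0285,0.0159],[-0.83,-3.94,-2.28],W],
[[-0.0305,-0.0300,0.0176],[-0.83,-3.94,-2.28],W],
[[-0.0280,-0.0314,0.0192],[-0.83,-3.94,-2.28],W],
[[-0.0253,-0.0328,0.0206],[-0.83,-3.94,-2.28],W],
[[-0.0225,-0.0341,0.0217],[-0.83,-3.94,-2.28],W],
[[-0.0196,-0.0352,0.0227],[-0.83,-3.94,-2.28],W],
[[-0.0166,-0.0363,0.0234],[-0.83,-3.94,-2.28],W],
[[-0.0135,-0.0372,0.0239],[-0.83,-3.94,-2.28],W],
[[-0.0104,-0.0380,0.0242],[-0.83,-3.94,-2.28],W]
```

```bash
python3 -m pendant '[[[-0.035,-0.027,0.014],[-0.83,-3.94,-2.28],0.06],[[-0.033,-0.0285,0.016],[-0.83,-3.94,-2.28],0.06],[[-0.0305,-0.030,0.0176],[-0.83,-3.94,-2.28],0.06],[[-0.028,-0.0314,0.019],[-0.83,-3.94,-2.28],0.06],[[-0.0253,-0.0328,0.0206],[-0.83,-3.94,-2.28],0.06],[[-0.0225,-0.034,0.0217],[-0.83,-3.94,-2.28],0.06],[[-0.0196,-0.0352,0.0227],[-0.83,-3.94,-2.28],0.06],[[-0.0166,-0.0363,0.0234],[-0.83,-3.94,-2.28],0.06],[[-0.0135,-0.037,0.024],[-0.83,-3.94,-2.28],0.06],[[-0.0104,-0.038,0.024],[-0.83,-3.94,-2.28],0.06]]' 60
python3 - <<'E'
from h import *
np.set_printoptions(precision=4,suppress=True)
p,R0=now(); g=(TR@[-.095,0,.025,1])[:3]; R1=TR[:3,:3]@pitched(40)
print(arm.observe()['joints'],delta(p,R0,g+R1[:,2]*(.019),R1))
E
```

```text
clock: 1.85
position: [0.4138, 0.2856, 0.1078]
ee_rot: [-0.096, 2.492, 0.041]
force: [0.5, 0.4, -0.5]
width: 0.655
[-1.4568  0.3311  0.4312  2.4936  1.6665  0.3932 -1.0215] (array([ -5.2023, -36.6652, 125.8351]), array([-1.8663, -2.8369, -2.9367]))
```

```bash
python3 -m pendant '[[[-0.002,-0.018,0.02],[-0.93,-1.42,-1.47],0.06],[[-0.003,-0.0186,0.02],[-0.93,-1.42,-1.47],0.06],[[0,0,0.02],[0,0,0],0.06],[[0,0,0],[0,0,0],0.06]]'
python3 - <<'E'
from h import *
np.set_printoptions(precision=4,suppress=True)
p,R0=now(); g=(TR@[-.095,0,.025,1])[:3]; R1=TR[:3,:3]@pitched(40)
print(arm.observe()['joints'],delta(p,R0,g+R1[:,2]*(.019),R1))
im,d=arm.get_image("top"); cv2.imwrite("pics/a1.png",cv2.resize(im[180:320,150:290],None,fx=4,fy=4)[:,:,::-1])
im,d=arm.get_image("scene"); cv2.imwrite("pics/a1s.png",cv2.resize(im[80:260,240:440],None,fx=3,fy=3)[:,:,::-1])
E
```

```text
clock: 2.35
position: [0.4569, 0.2553, 0.0664]
ee_rot: [-0.16, 2.442, 0.054]
force: [-0.4, -0.4, -0.2]
width: 0.652
[-1.1405  0.4653  0.2307  2.5448  2.2737  0.5233 -1.5013] (array([ 5.5637, -4.3052, 68.2459]), array([-0.5013, -0.201 , -0.3065]))
```

View pics/a1.png

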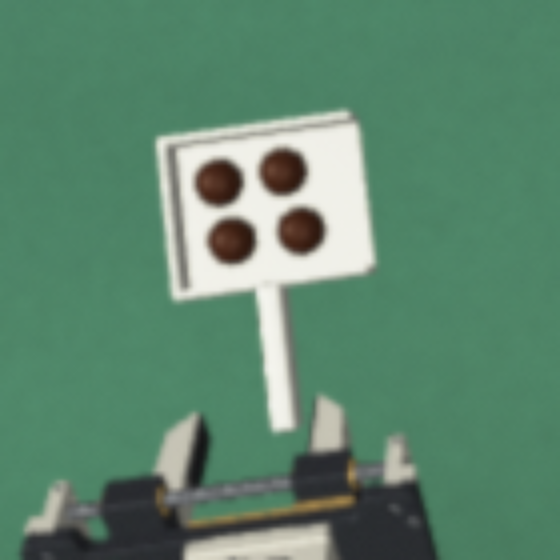

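View pics/a1s.png

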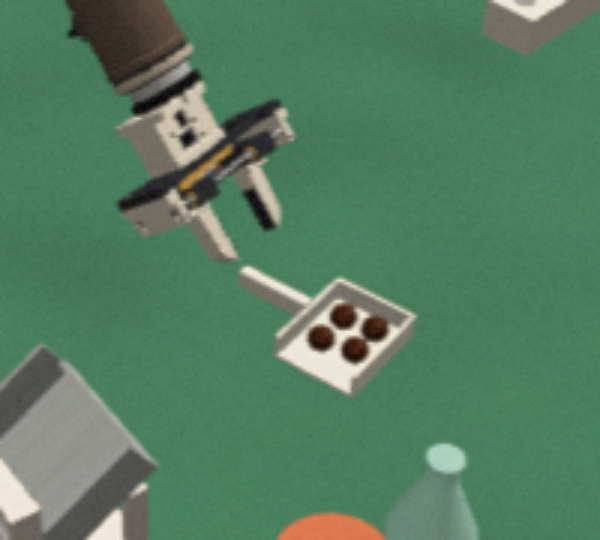

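The pictures show the jaws straddling the handle line, and the seeds are undisturbed. Joint 4 is close to its range limit, so I'll identify the arm's kinematics to check whether the pour pose can be reached.

```bash
cat > kin.py <<'E'
import numpy as np, itertools
from scipy.optimize import least_squares
from scipy.spatial.transform import Rotation as R
D=[([-1.39759281,.43521279,.02498163,1.57410048,-.01159826,1.13401512,-.07509397],[.17011976,.60086127,.22595011],[-.431959928,-3.11168263,.00249623615]),
([-1.4568,.3311,.4312,2.4936,1.6665,.3932,-1.0215],[.4138,.2856,.1078],[-.096,2.492,.041]),
([-1.1405,.4653,.2307,2.5448,2.2737,.5233,-1.5013],[.4569,.2553,.0664],[-.16,2.442,.054])]
def rz(a):return R.from_rotvec([0,0,a])
def ry(a):return R.from_rotvec([0,a,0])
def fk(q,s,P):
    by,d1,L1,L2,L3,a2,a4,a6,ty=P[:9]
    X=np.zeros(3);M=rz(by+s[0]*q[0]);X=X+[0,0,d1];M=M*ry(s[1]*q[1]);M=M*rz(s[2]*q[2]);X=X+M.apply([a2,0,L1]);M=M*ry(s[3]*q[3]);X=X+M.apply([a4,0,0]);M=M*rz(s[4]*q[4]);X=X+M.apply([0,0,L2]);M=M*ry(s[5]*q[5]);X=X+M.apply([a6,0,0]);M=M*rz(s[6]*q[6]+ty);X=X+M.apply([0,0,L3]);return X,M
if __name__=="__main__":
    res=[]
    for s in itertools.product([1,-1],[1],[1,-1],[1],[1,-1],[1],[1,-1]):
      for by in(0,1.5,3,4.5):
       for ty in(0,1.57,3.14,4.7):
        def f(P):
            e=[]
            for q,p,r in D:
                X,M=fk(q,s,P);e+=list((X-p)*3)+list((M.inv()*R.from_rotvec(r)).as_rotvec())
            return np.array(e)
        try:
            o=least_squares(f,[by,.3,.35,.35,.3,0,0,0,ty],max_nfev=60)
            res.append((o.cost,s,o.x))
        except Exception: pass
    res.sort(key=lambda t:t[0])
    for r in res[:4]: print(r[0],r[1],np.round(r[2],4))
E
python3 kin.py
```

```text
0.002358383274614874 (-1, 1, -1, 1, -1, 1, -1) [ 6.2146  0.3614  0.4983  0.4166  0.4103  0.0261 -0.0119 -0.0092  7.7954]
0.002358383274614877 (-1, 1, -1, 1, -1, 1, -1) [ 6.2146  0.3614  0.4983  0.4166  0.4103  0.0261 -0.0119 -0.0092  1.5122]
0.00235838327461488 (-1, 1, -1, 1, -1, 1, -1) [-0.0686  0.3614  0.4983  0.4166  0.4103  0.0261 -0.0119 -0.0092  1.5122]
0.002358383274614896 (-1, 1, -1, 1, -1, 1, -1) [-0.0686  0.3614  0.4983  0.4166  0.4103  0.0261 -0.0119 -0.0092  1.5122]
```

```bash
cat >> kin.py <<'E'
S=(-1,1,-1,1,-1,1,-1)
PP=np.array([-.0686,.3614,.4983,.4166,.4103,.0261,-.0119,-.0092,1.5122])
LO=np.array([-2.62,-.44,-1.27,.08,-1.32,.12,-2.74]);HI=np.array([2.62,2.09,1.32,2.57,4.46,2,2.74])
def ik(p,M,q0,P=PP):
    best=None
    rng=np.random.default_rng(0)
    for k in range(25):
        s=q0 if k==0 else rng.uniform(LO,HI)
        def f(q):
            X,m=fk(q,S,P);return np.r_[(X-p)*5,(m.inv()*R.from_matrix(M)).as_rotvec(),.003*(q-q0)]
        o=least_squares(f,np.clip(s,LO+.01,HI-.01),bounds=(LO,HI),max_nfev=80)
        e=np.linalg.norm(f(o.x)[:6])
        c=e+.02*np.abs(o.x-q0).max()*(1)
        if best is None or c<best[0]: best=(c,e,o.x)
    return best
E
cat > t.py <<'E'
from h import *; from kin import *
np.set_printoptions(precision=3,suppress=True)
q0=np.array(D[2][0])
def pour(p,th,gx):
    Rt=R.from_euler('x',th,degrees=True).as_matrix()
    edge=np.array([0,.075,.152]); edge=edge if th>30 else np.array([0,.07,.185])
    c=edge-Rt@[0,-.055,0]; g=c+Rt@[gx,0,.025]; M=Rt@pitched(p)
    M=CH[:3,:3]@M; g=(CH@[*g,1])[:3]; return g+M[:,2]*.019,M
for p in(20,30,40):
  for th in(0,25,45):
    t,M=pour(p,th,-.1); b=ik(t,M,q0); print(p,th,t,"err %.3f"%b[1],b[2])
E
python3 t.py
```

```text
20 0 [ 0.508 -0.033  0.192] err 0.000 [ 1.138  0.172 -1.27   2.284  0.49   0.508  0.92 ]
20 25 [ 0.507 -0.041  0.215] err 0.000 [ 1.518  0.282 -1.27   2.266 -0.407  0.544  1.959]
20 45 [ 0.506 -0.049  0.196] err 0.000 [ 1.615  0.763 -1.27   2.232 -0.228  0.553  1.943]
30 0 [ 0.511 -0.034  0.194] err 0.000 [-0.642  0.005  0.587  2.451  0.418  0.183  0.966]
30 25 [ 0.51  -0.042  0.216] err 0.000 [-0.255  0.057  0.691  2.422 -1.206  0.615  2.731]
30 45 [ 0.509 -0.051  0.197] err 0.000 [ 1.69   0.718 -1.27   2.392 -0.659  0.346  2.39 ]
40 0 [ 0.514 -0.034  0.195] err 0.007 [-0.635 -0.002  0.556  2.57   2.341  0.158 -0.97 ]
40 25 [ 0.512 -0.044  0.218] err 0.075 [ 1.589  0.245 -1.27   2.57   4.335  0.341 -2.74 ]
40 45 [ 0.511 -0.052  0.198] err 0.026 [ 1.722  0.744 -1.27   2.555  4.46   0.246 -2.699]
```

```bash
cat > sim.py <<'E'
from h import *; from kin import *
np.set_printoptions(precision=2,suppress=True)
def track(q,p1,M1,n,reg=.01):
    X,m=fk(q,S,PP);m=m.as_matrix();d=R.from_matrix(m.T@M1).as_rotvec();mx=0
    for i in range(1,n+1):
        p=X+(p1-X)*i/n;M=m@R.from_rotvec(d*i/n).as_matrix();q0=q
        f=lambda q:np.r_[(fk(q,S,PP)[0]-p)*5,(fk(q,S,PP)[1].inv()*R.from_matrix(M)).as_rotvec(),reg*(q-q0)]
        q=least_squares(f,np.clip(q,LO+1e-4,HI-1e-4),bounds=(LO,HI)).x;e=np.linalg.norm(f(q)[:6]);mx=max(mx,np.abs(q-q0).max())
    return q,e,mx
def pour(p,th,gx,edge,xo=-.005):
    Rt=R.from_euler('x',th,degrees=True).as_matrix()
    c=np.array([xo,*edge])-Rt@[0,-.055,0]; g=c+Rt@[gx,0,.025]
    M=CH[:3,:3]@Rt@pitched(p); g=(CH@[*g,1])[:3]; return g+M[:,2]*.019,M
def grasp(p,gx,dz=0,gz=.025,back=0):
    M=TR[:3,:3]@pitched(p);return (TR@[gx,0,gz+dz,1])[:3]+M[:,2]*(.019-back),M
if __name__=="__main__":
  for p in(10,15,20,25):
   for start in (D[2][0],D[0][0]):
    q=np.array(start);gx=-.105
    L=[("pre",grasp(p,gx,.06),12),("g",grasp(p,gx),4),("up",grasp(p,gx,.2),6),("over",pour(p,0,gx,(.088,.2)),14)]+[("t%d"%t,pour(p,t,gx,(.088,.2-.04*min(1,t/30))),4) for t in(10,20,30,42,48)]
    print("pitch",p)
    for n,(t,M),k in L:
        q,e,mx=track(q,t,M,k); print(n,t,"%.3f"%e,"%.2f"%mx,q)
E
python3 sim.py
```

```text
pitch 10
pre [0.48 0.25 0.07] 0.000 0.44 [-0.23  0.45 -0.45  2.14  0.56  0.5   0.61]
g [0.48 0.25 0.01] 0.000 0.04 [-0.34  0.55 -0.32  2.16  0.69  0.37  0.49]
up [0.48 0.25 0.21] 0.000 0.07 [-0.09  0.23 -0.59  2.01  0.28  0.81  0.88]
over [ 0.5  -0.01  0.21] 0.000 0.03 [ 0.3   0.12 -0.39  2.11  0.11  0.75  1.25]
t10 [ 0.5  -0.02  0.2 ] 0.000 0.09 [ 0.46  0.12 -0.38  2.14 -0.19  0.72  1.61]
t20 [ 0.5  -0.02  0.2 ] 0.000 0.09 [ 0.61  0.17 -0.38  2.15 -0.45  0.75  1.94]
t30 [ 0.5  -0.02  0.19] 0.000 0.07 [ 0.75  0.25 -0.38  2.15 -0.64  0.83  2.2 ]
t42 [ 0.5  -0.03  0.2 ] 0.000 0.06 [ 0.89  0.37 -0.38  2.11 -0.75  0.98  2.39]
t48 [ 0.49 -0.04  0.21] 0.000 0.02 [ 0.94  0.44 -0.38  2.08 -0.78  1.06  2.45]
pitch 10
pre [0.48 0.25 0.07] 0.000 0.11 [-0.66  0.41  0.07  2.14  0.09  0.43  1.04]
g [0.48 0.25 0.01] 0.000 0.04 [-0.67  0.53  0.08  2.16  0.1   0.29  1.03]
up [0.48 0.25 0.21] 0.000 0.08 [-0.66  0.2   0.06  2.01  0.08  0.78  1.07]
over [ 0.5  -0.01  0.21] 0.000 0.03 [-0.33  0.12  0.29  2.12 -0.01  0.74  1.37]
t10 [ 0.5  -0.02  0.2 ] 0.000 0.09 [-0.18  0.12  0.3   2.14 -0.32  0.74  1.74
[... 3871 characters left out ...]

pre [0.48 0.25 0.07] 0.002 0.75 [-0.87  0.38  0.21  2.35  1.32  0.12 -0.26]
g [0.48 0.25 0.01] 0.000 0.30 [-0.61  0.52 -0.09  2.36  2.06  0.27 -0.99]
up [0.48 0.25 0.21] 0.000 0.41 [-0.28  0.09 -0.44  2.25  0.55  0.48  0.56]
over [ 0.5  -0.01  0.21] 0.000 0.04 [ 0.04 -0.01 -0.14  2.36  0.23  0.37  1.11]
t10 [ 0.5  -0.02  0.2 ] 0.000 0.19 [ 0.1  -0.01 -0.02  2.39 -0.45  0.35  1.85]
t20 [ 0.5  -0.02  0.2 ] 0.000 0.17 [ 0.21  0.04  0.07  2.4  -0.94  0.49  2.41]
t30 [ 0.5  -0.03  0.19] 0.000 0.09 [ 0.33  0.13  0.13  2.39 -1.15  0.7   2.71]
t42 [ 0.5  -0.03  0.2 ] 0.000 0.31 [ 1.12  0.3  -0.56  2.35 -1.09  0.77  2.74]
t48 [ 0.5  -0.04  0.21] 0.000 0.04 [ 1.25  0.4  -0.65  2.32 -1.05  0.81  2.74]
```

```bash
python3 - <<'E'
from sim import *
p,R0=now(); t,M=grasp(12,-.110,.05,.027); print(p,t); show(step(R0,p,M,t,6))
E
```

```text
[0.46 0.26 0.07] [0.47 0.25 0.06]
[[-0.0012,-0.0009,0.0029],[-0.06,4.64,-0.06],W],
[[-0.0014,-0.0009,0.0028],[-0.06,4.64,-0.06],W],
[[-0.0017,-0.0009,0.0027],[-0.06,4.64,-0.06],W],
[[-0.0019,-0.0009,0.0025],[-0.06,4.64,-0.06],W],
[[-0.0021,-0.0009,0.0024],[-0.06,4.64,-0.06],W],
[[-0.0023,-0.0009,0.0022],[-0.06,4.64,-0.06],W]
```

```bash
python3 -m pendant '[[[-0.0012,-0.001,0.001],[0,4.64,0],0.06],[[-0.0014,-0.001,0.001],[0,4.64,0],0.06],[[-0.0017,-0.001,0.002],[0,4.64,0],0.06],[[-0.002,-0.001,0.002],[0,4.64,0],0.06],[[-0.002,-0.001,0.002],[0,4.64,0],0.06],[[-0.002,-0.001,0.002],[0,4.64,0],0.06],[[0,0,0],[0,0,0],0.06]]'
python3 - <<'E'
from sim import *
p,R0=now(); t,M=grasp(12,-.110,.0,.027); q=arm.observe()['joints'];print(p,t,q,delta(p,R0,t,M)); print(fk(q,S,PP)[0],delta(p,R0,p,fk(q,S,PP)[1].as_matrix()))
E
```

```text
clock: 3.32
position: [0.4755, 0.242, 0.0683]
ee_rot: [-0.16, 2.697, -0.014]
force: [0.3, 0.2, 0.7]
width: 0.651
[0.48 0.24 0.07] [0.47 0.25 0.01] [-0.97  0.39  0.25  2.33  1.1   0.21 -0.13] (array([26.03, 12.95, 53.49]), array([-2.42, 13.08, -0.93]))
[0.48 0.25 0.07] (array([0., 0., 0.]), array([1.66, 0.19, 0.2 ]))
```

```bash
python3 -m pendant '[[[0.004,0.003,0],[-0.6,3.3,-0.2],0.06],[[0.004,0.003,0],[-0.6,3.3,-0.2],0.06],[[0.004,0.003,0.0],[-0.6,3.3,-0.2],0.06],[[0.004,0.004,0],[-0.6,3.2,-0.3],0.06],[[0,0,0],[0,0,0],0.06]]'
python3 - <<'E'
from sim import *
p,R0=now(); t,M=grasp(12,-.110,.0,.027); q=arm.observe()['joints'];print(p,t,q,delta(p,R0,t,M))
E
```

```text
clock: 3.95
position: [0.4596, 0.2517, 0.0616]
ee_rot: [-0.203, 2.925, 0.016]
force: [-0.6, -0.4, -0.5]
width: 0.654
[0.46 0.25 0.06] [0.47 0.25 0.01] [-0.49  0.42 -0.25  2.15  0.51  0.45  0.56] (array([-2.45, -0.67, 54.9 ]), array([-0.21,  0.04, -0.05]))
```

```bash
python3 -m pendant '[[[-0.001,0,0.015],[0,0,0],0.06],[[-0.001,0,0.015],[0,0,0],0.06],[[-0.001,-0.001,0.015],[0,0,0],0.06],[[0,0,0.01],[0,0,0],0.06],[[0,0,0],[0,0,0],0.06]]'
python3 - <<'E'
from sim import *
p,R0=now(); t,M=grasp(12,-.110,.0,.027); q=arm.observe()['joints'];print(p,t,q,delta(p,R0,t,M))
im,d=arm.get_image("top"); cv2.imwrite("pics/a2.png",cv2.resize(im[180:320,150:290],None,fx=4,fy=4)[:,:,::-1])
im,d=arm.get_image("scene"); cv2.imwrite("pics/a2s.png",cv2.resize(im[80:260,240:440],None,fx=3,fy=3)[:,:,::-1])
E
```

```text
clock: 4.58
position: [0.4724, 0.2524, 0.007]
ee_rot: [-0.206, 2.929, 0.015]
force: [-0.3, -0.5, 0.1]
width: 0.656
[0.47 0.25 0.01] [0.47 0.25 0.01] [-0.55  0.53 -0.15  2.16  0.6   0.33  0.48] (array([-1.37,  0.13, -1.13]), array([-0.22, -0.21,  0.08]))
```

View pics/a2.png

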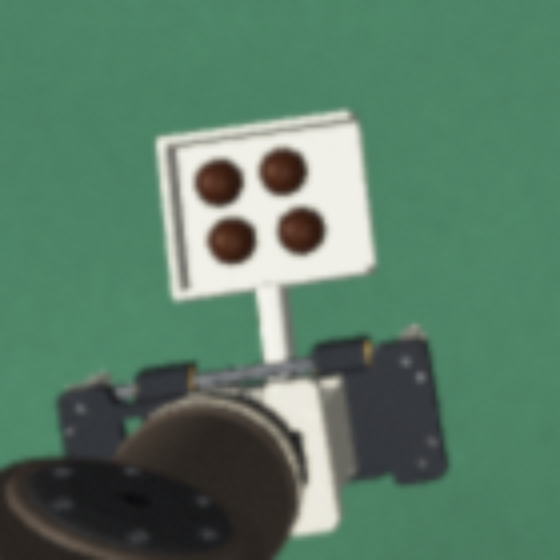

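View pics/a2s.png

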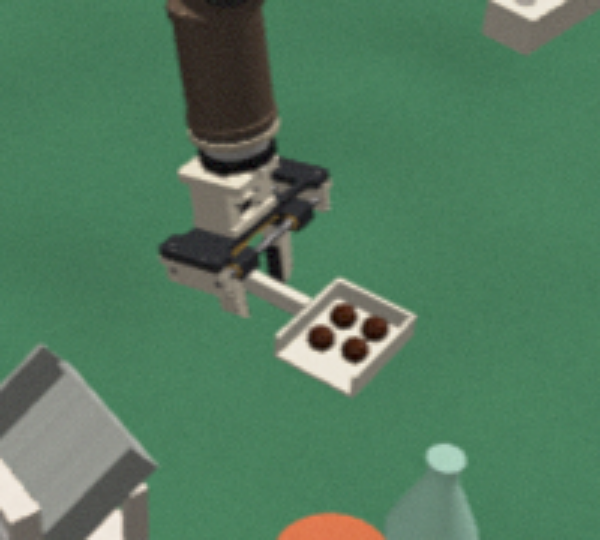

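The fingers straddle the handle centrally and the seeds haven't moved. Closing now.

```bash
python3 -m pendant '[[[0,0,0],[0,0,0],0.03],[[0,0,0],[0,0,0],0.018],[[0,0,0],[0,0,0],0.01],[[0,0,0],[0,0,0],0.005],[[0,0,0],[0,0,0],0.005],[[0,0,0],[0,0,0],0.005]]' 60
```

```text
clock: 5.42
position: [0.4729, 0.2528, 0.0082]
ee_rot: [-0.206, 2.927, 0.017]
force: [0.4, 0.1, 1.1]
width: 0.147
```

```bash
python3 -m pendant '[[[-0.001,0,-0.005],[0,0,0],0.005],[[-0.002,0,-0.01],[0,0,0],0.005],[[-0.003,0,-0.015],[0,0,0],0.005],[[-0.003,0,-0.015],[0,0,0],0.005],[[-0.001,0,-0.005],[0,0,0],0.005],[[0,0,0],[0,0,0],0.005]]'
python3 - <<'E'
from sim import *
im,d=arm.get_image("top"); W=cloud("top",d); cv2.imwrite("pics/a3.png",cv2.resize(im[180:320,150:290],None,fx=4,fy=4)[:,:,::-1])
for r in arm.masks_of("top","tray")[:1]:
    P=W[r["pixels"]];P=P[P[:,0]>.53]; T=(P[:,:2]-TR[:2,3])@TR[:2,:2]
    A=np.c_[T,np.ones(len(T))];s=(abs(T[:,0])<.036)&(abs(T[:,1])<.045);z=P[s,2];A=A[s]
    for i in range(4):
        c=np.linalg.lstsq(A,z,rcond=None)[0];k=abs(z-A@c)<.004;A,z=A[k],z[k]
    print(len(z),np.degrees(c[:2]),c[2])
E
```

```text
clock: 6.18
position: [0.4725, 0.2527, 0.0595]
ee_rot: [-0.205, 2.927, 0.017]
force: [-0.7, -0.1, -2.6]
width: 0.149
720 [-0.03 -0.47] 0.0564568561195046
```

View pics/a3.png

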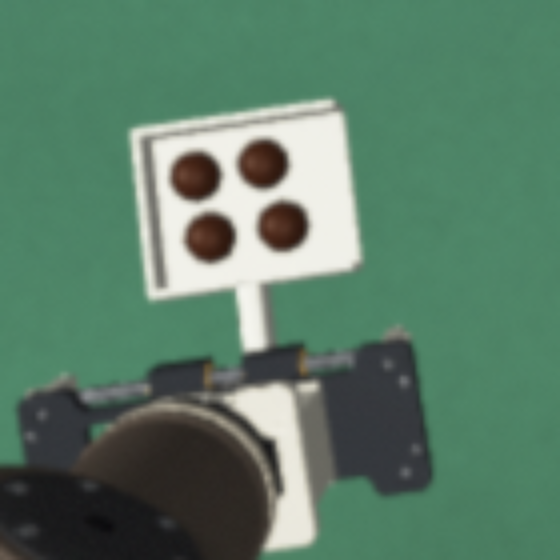

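The tray is level in the grip, with the floor at 0.056 and under 0.5° of tilt, and all four seeds are in place. Next I'll plan the lift and the transfer.

```bash
cat > plan.py <<'E'
from sim import *
def H(p,M): T=np.eye(4);T[:3,:3]=M;T[:3,3]=p;return T
TT=np.linalg.inv(H(np.array([.4729,.2528,.0082]),R.from_rotvec([-.206,2.927,.017]).as_matrix()))@TR  # tray in tool
def trayto(frameT,xo,edge,th):
    Rt=R.from_euler('x',th,degrees=True).as_matrix(); c=np.array([xo,*edge])-Rt@[0,-.055,0]
    T=frameT@H(c,Rt)@np.linalg.inv(TT); return T[:3,3],T[:3,:3]
def prof(R0,p0,R1,p1,w):
    w=np.array(w,float);f=np.r_[0,np.cumsum(w)/w.sum()];d=R.from_matrix(R0.T@R1).as_rotvec();out=[]
    for a,b in zip(f[:-1],f[1:]):
        Rc=R0@R.from_rotvec(d*a).as_matrix(); out.append((Rc.T@((p1-p0)*(b-a)),np.degrees(d*(b-a))))
    return out
E
python3 - <<'E'
from plan import *
np.set_printoptions(precision=4,suppress=True)
p,M=now(); q=arm.observe()['joints'];print(q)
T=H(p,M)@TT; print("tray now",T[:3,3])
t,M1=trayto(CH,-.006,(.085,.230),0)
up=p+[0,0,.14]
q,e,m=track(q,up,M,7);print(q,e)
q,e,m=track(q,t,M1,14);print(q,e,m)
for th,z in((10,.21),(20,.19),(30,.178),(42,.174)):
    a=trayto(CH,-.006,(.08,z),th);q,e,m=track(q,*a,4);print(th,q,e,m)
print("up");show(prof(M,p,M,up,[.5,1,1.5,2,2,1.5,1,.5]))
w=[.3,.7,1,1,1,1,1,1,1,1,1,1,1,1,.8,.6,.4,.2]
print("over",np.linalg.norm(t-up));show(prof(M,up,M1,t,w))
E
```

```text
[-0.4662  0.4396 -0.2548  2.1259  0.5052  0.4621  0.5824]
tray now [0.5777 0.2672 0.0505]
[-0.2812  0.1909 -0.3846  2.0591  0.2443  0.7334  0.9002] 1.879273971376052e-05
[ 0.0718  0.0406 -0.1433  2.1164  0.0612  0.7816  1.3061] 1.0183728976153181e-05 0.03044618231632401
10 [ 0.1899  0.0502 -0.0756  2.1516 -0.248   0.7479  1.6785] 4.053448209592934e-05 0.09514561214755024
20 [ 0.3149  0.1029 -0.029   2.1706 -0.5337  0.7919  2.0305] 3.3149624085806326e-05 0.09188963959934227
30 [ 0.4432  0.1836  0.0015  2.1639 -0.7338  0.9086  2.3016] 2.1214083382754166e-05 0.07570674506928521
42 [ 0.5833  0.3051  0.0213  2.1271 -0.865   1.0915  2.5085] 1.4936716926177786e-05 0.06096339494468017
up
[[-0.0014,-0.0000,-0.0069],[0.00,0.00,0.00],W],
[[-0.0029,-0.0000,-0.0137],[0.00,0.00,0.00],W],
[[-0.0043,-0.0001,-0.0206],[0.00,0.00,0.00],W],
[[-0.0057,-0.0001,-0.0274],[0.00,0.00,0.00],W],
[[-0.0057,-0.0001,-0.0274],[0.00,0.00,0.00],W],
[[-0.0043,-0.0001,-0.0206],[0.00,0.00,0.00],W],
[[-0.0029,-0.0000,-0.0137],[0.00,0.00,0.00],W],
[[-0.0014,-0.0000,-0.0069],[0.00,0.00,0.00],W]
over 0.2713225375977205
[[0.
[... 155 characters left out ...]
-0.0026],[0.24,0.00,1.14],W],
[[-0.0004,-0.0179,-0.0025],[0.24,0.00,1.14],W],
[[-0.0008,-0.0179,-0.0025],[0.24,0.00,1.14],W],
[[-0.0012,-0.0179,-0.0024],[0.24,0.00,1.14],W],
[[-0.0015,-0.0179,-0.0023],[0.24,0.00,1.14],W],
[[-0.0019,-0.0179,-0.0022],[0.24,0.00,1.14],W],
[[-0.0022,-0.0178,-0.0022],[0.24,0.00,1.14],W],
[[-0.0026,-0.0178,-0.0021],[0.24,0.00,1.14],W],
[[-0.0029,-0.0177,-0.0020],[0.24,0.00,1.14],W],
[[-0.0033,-0.0177,-0.0019],[0.24,0.00,1.14],W],
[[-0.0036,-0.0176,-0.0019],[0.24,0.00,1.14],W],
[[-0.0032,-0.0140,-0.0014],[0.19,0.00,0.91],W],
[[-0.0026,-0.0105,-0.0010],[0.14,0.00,0.68],W],
[[-0.0018,-0.0070,-0.0007],[0.10,0.00,0.46],W],
[[-0.0009,-0.0035,-0.0003],[0.05,0.00,0.23],W]
```

```bash
python3 -m pendant '[[[-0.0014,0,-0.007],[0,0,0],0.005],[[-0.003,0,-0.0137],[0,0,0],0.005],[[-0.0043,0,-0.0206],[0,0,0],0.005],[[-0.0057,0,-0.0274],[0,0,0],0.005],[[-0.0057,0,-0.0274],[0,0,0],0.005],[[-0.0043,0,-0.0206],[0,0,0],0.005],[[-0.003,0,-0.0137],[0,0,0],0.005],[[-0.0014,0,-0.007],[0,0,0],0.005]]'
python3 - <<'E'
from plan import *
np.set_printoptions(precision=4,suppress=True)
p,M=now(); print(p)
t,M1=trayto(CH,-.006,(.085,.230),0)
show(prof(M,p,M1,t,[.3,.7,1,1.3,1.3,1.3,1.1,.8,.5,.2,.3,.7,1,1.3,1.3,1.3,1.1,.8,.5,.2]))
E
```

```text
clock: 7.28
position: [0.4723, 0.2533, 0.2004]
ee_rot: [-0.205, 2.927, 0.017]
force: [0.2, -0.1, -2.7]
width: 0.147
[0.4723 0.2533 0.2004]
[[0.0002,-0.0047,-0.0007],[0.06,0.00,0.30],W],
[[0.0003,-0.0111,-0.0016],[0.15,0.00,0.70],W],
[[0.0003,-0.0158,-0.0023],[0.21,0.00,1.01],W],
[[0.0000,-0.0206,-0.0029],[0.28,0.01,1.31],W],
[[-0.0004,-0.0206,-0.0028],[0.28,0.01,1.31],W],
[[-0.0009,-0.0206,-0.0027],[0.28,0.01,1.31],W],
[[-0.0012,-0.0174,-0.0022],[0.23,0.00,1.11],W],
[[-0.0011,-0.0126,-0.0015],[0.17,0.00,0.80],W],
[[-0.0008,-0.0079,-0.0009],[0.11,0.00,0.50],W],
[[-0.0003,-0.0032,-0.0004],[0.04,0.00,0.20],W],
[[-0.0005,-0.0047,-0.0006],[0.06,0.00,0.30],W],
[[-0.0013,-0.0110,-0.0013],[0.15,0.00,0.70],W],
[[-0.0021,-0.0158,-0.0018],[0.21,0.00,1.01],W],
[[-0.0030,-0.0204,-0.0023],[0.28,0.01,1.31],W],
[[-0.0035,-0.0204,-0.0022],[0.28,0.01,1.31],W],
[[-0.0040,-0.0203,-0.0021],[0.28,0.01,1.31],W],
[[-0.0037,-0.0171,-0.0017],[0.23,0.00,1.11],W],
[[-0.0030,-0.0124,-0.0012],[0.17,0.00,0.80],W],
[[-0.0020,-0.0077,-0.0007],[0.11,0.00,0.50],W],
[[-0.0008,-0.0031,-0.0003],[0.04,0.00,0.20],W]
```

```bash
python3 -m pendant '[[[0,-0.005,-0.0007],[0.06,0,0.3],0.005],[[0,-0.011,-0.0016],[0.15,0,0.7],0.005],[[0,-0.016,-0.0023],[0.21,0,1],0.005],[[0,-0.0206,-0.003],[0.28,0,1.3],0.005],[[0,-0.0206,-0.003],[0.28,0,1.3],0.005],[[-0.001,-0.0206,-0.003],[0.28,0,1.3],0.005],[[-0.001,-0.0174,-0.002],[0.23,0,1.1],0.005],[[-0.001,-0.0126,-0.0015],[0.17,0,0.8],0.005],[[-0.001,-0.008,-0.001],[0.1,0,0.5],0.005],[[0,-0.003,0],[0,0,0.2],0.005]]'
python3 -m pendant '[[[0,-0.005,-0.0007],[0.06,0,0.3],0.005],[[-0.0013,-0.011,-0.0013],[0.15,0,0.7],0.005],[[-0.002,-0.016,-0.0018],[0.21,0,1],0.005],[[-0.003,-0.0204,-0.0023],[0.28,0,1.3],0.005],[[-0.0035,-0.0204,-0.0022],[0.28,0,1.3],0.005],[[-0.004,-0.0204,-0.002],[0.28,0,1.3],0.005],[[-0.0037,-0.0171,-0.0017],[0.23,0,1.1],0.005],[[-0.003,-0.0124,-0.001],[0.17,0,0.8],0.005],[[-0.002,-0.0077,-0.001],[0.1,0,0.5],0.005],[[-0.001,-0.003,0],[0,0,0.2],0.005]]'
python3 - <<'E'
from plan import *
np.set_printoptions(precision=4,suppress=True)
p,M=now(); print(p,arm.observe()['joints'])
print(delta(p,M,*trayto(CH,-.006,(.085,.230),0)))
im,d=arm.get_image("top"); cv2.imwrite("pics/b1.png",cv2.resize(im[130:310,230:470],None,fx=3,fy=3)[:,:,::-1])
im,d=arm.get_image("scene"); cv2.imwrite("pics/b1s.png",cv2.resize(im[150:350,140:400],None,fx=3,fy=3)[:,:,::-1])
E
```

```text
clock: 8.52
position: [0.4824, 0.1186, 0.2185]
ee_rot: [0.017, 2.934, -0.005]
force: [-0.0, 0.7, -1.8]
width: 0.145
clock: 9.78
position: [0.492, -0.0162, 0.2374]
ee_rot: [0.239, 2.924, -0.028]
force: [0.3, -0.1, -2.2]
width: 0.147
[ 0.492  -0.0162  0.2374] [ 0.0567  0.1036 -0.1929  2.0276  0.1126  0.8165  1.2053]
(array([-0.0437,  0.9757, -0.8138]), array([0.0868, 0.0323, 0.0884]))
```

View pics/b1.png

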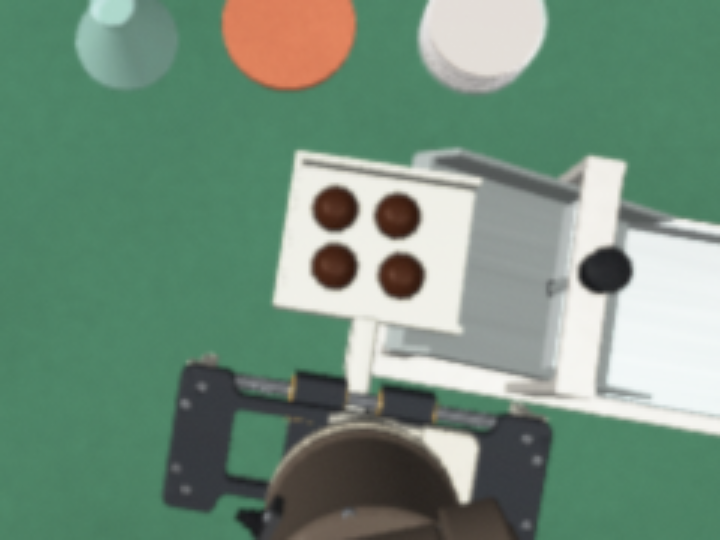

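View pics/b1s.png

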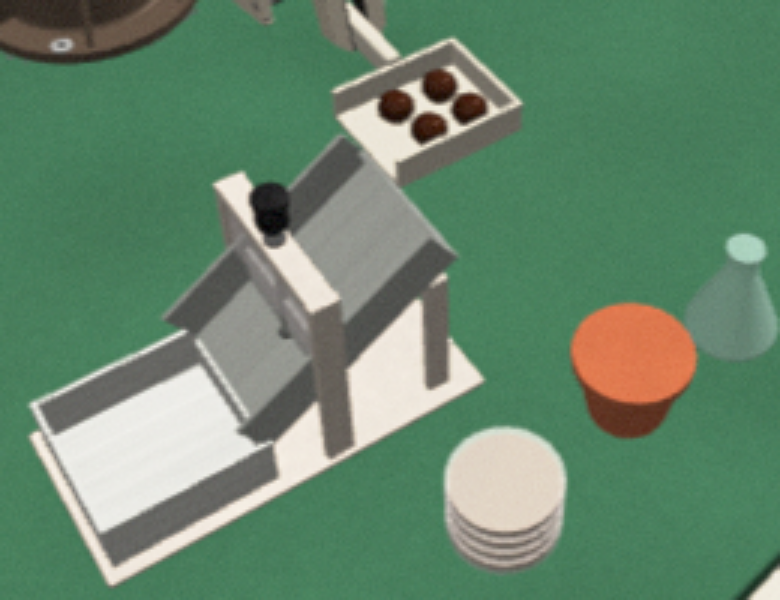

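The tray is level above the rear of the mouth with its pouring edge parallel to the bridge, and all the seeds are still aboard. Now the tipping rows.

```bash
python3 - <<'E'
from plan import *
np.set_printoptions(precision=4,suppress=True)
p,M=now()
K=[(12,.08,.205,6),(26,.08,.186,7),(44,.08,.175,7)]
for th,y,z,n in K:
    a=trayto(CH,-.006,(y,z),th); print(th); 
    # piecewise exact on edge-pivot: substeps
    show(prof(M,p,a[1],a[0],[1]*n)); p,M=a
E
```

```text
12
[[0.0004,-0.0012,0.0021],[-1.94,0.00,0.43],W],
[[0.0004,-0.0013,0.0020],[-1.94,0.00,0.43],W],
[[0.0004,-0.0013,0.0020],[-1.94,0.00,0.43],W],
[[0.0004,-0.0014,0.0020],[-1.94,0.00,0.43],W],
[[0.0004,-0.0015,0.0019],[-1.94,0.00,0.43],W],
[[0.0004,-0.0016,0.0019],[-1.94,0.00,0.43],W]
26
[[0.0002,-0.0011,0.0008],[-1.96,-0.00,0.41],W],
[[0.0002,-0.0011,0.0007],[-1.96,-0.00,0.41],W],
[[0.0001,-0.0011,0.0007],[-1.96,-0.00,0.41],W],
[[0.0001,-0.0012,0.0007],[-1.96,-0.00,0.41],W],
[[0.0001,-0.0012,0.0006],[-1.96,-0.00,0.41],W],
[[0.0001,-0.0012,0.0006],[-1.96,-0.00,0.41],W],
[[0.0001,-0.0012,0.0005],[-1.96,-0.00,0.41],W]
44
[[-0.0002,-0.0014,-0.0009],[-2.52,-0.00,0.53],W],
[[-0.0002,-0.0014,-0.0010],[-2.52,-0.00,0.53],W],
[[-0.0002,-0.0013,-0.0011],[-2.52,-0.00,0.53],W],
[[-0.0002,-0.0013,-0.0011],[-2.52,-0.00,0.53],W],
[[-0.0002,-0.0012,-0.0012],[-2.52,-0.00,0.53],W],
[[-0.0003,-0.0012,-0.0012],[-2.52,-0.00,0.53],W],
[[-0.0003,-0.0011,-0.0013],[-2.52,-0.00,0.53],W]
```

```bash
python3 -m pendant '[[[0.0004,-0.0013,0.002],[-1.94,0,0.43],0.005],[[0.0004,-0.0013,0.002],[-1.94,0,0.43],0.005],[[0.0004,-0.0013,0.002],[-1.94,0,0.43],0.005],[[0.0004,-0.0014,0.002],[-1.94,0,0.43],0.005],[[0.0004,-0.0015,0.002],[-1.94,0,0.43],0.005],[[0.0004,-0.0016,0.002],[-1.94,0,0.43],0.005]]'
python3 - <<'E'
from plan import *
np.set_printoptions(precision=4,suppress=True)
p,M=now(); print(arm.observe()['joints'])
print(delta(p,M,*trayto(CH,-.006,(.08,.205),12)),delta(p,M,*trayto(CH,-.006,(.08,.186),26)))
E
```

```text
clock: 10.62
position: [0.4909, -0.0225, 0.2243]
ee_rot: [0.269, 2.893, 0.276]
force: [-0.3, 0.5, -2.6]
width: 0.149
[ 0.2319  0.1174 -0.1722  2.0694 -0.2393  0.7399  1.6079]
(array([ 0.0022, -0.4331, -0.2579]), array([ 0.0621, -0.0046,  0.0629])) (array([ 1.1504, -7.993 ,  5.1264]), array([-13.6375,  -0.0218,   2.9476]))
```

```bash
python3 -m pendant '[[[0.0002,-0.0011,0.0008],[-1.96,0,0.41],0.005],[[0.0002,-0.0011,0.0007],[-1.96,0,0.41],0.005],[[0.0001,-0.0011,0.0007],[-1.96,0,0.41],0.005],[[0.0001,-0.0012,0.0007],[-1.96,0,0.41],0.005],[[0.0001,-0.0012,0.0006],[-1.96,0,0.41],0.005],[[0.0001,-0.0012,0.0006],[-1.96,0,0.41],0.005],[[0.0001,-0.0012,0.0005],[-1.96,0,0.41],0.005]]'
python3 - <<'E'
from plan import *
np.set_printoptions(precision=4,suppress=True)
p,M=now(); print(arm.observe()['joints'])
print(delta(p,M,*trayto(CH,-.006,(.08,.186),26)))
im,d=arm.get_image("top"); cv2.imwrite("pics/b2.png",cv2.resize(im[130:310,230:470],None,fx=3,fy=3)[:,:,::-1])
im,d=arm.get_image("scene"); cv2.imwrite("pics/b2s.png",cv2.resize(im[150:350,140:400],None,fx=3,fy=3)[:,:,::-1])
E
```

```text
clock: 11.5
position: [0.4901, -0.029, 0.2175]
ee_rot: [0.299, 2.819, 0.625]
force: [1.2, -0.5, -1.9]
width: 0.144
[ 0.444   0.1842 -0.174   2.0914 -0.6257  0.7971  2.0637]
(array([ 0.2774, -0.2079, -0.2607]), array([ 0.0679, -0.0109,  0.0788]))
```

View pics/b2.png

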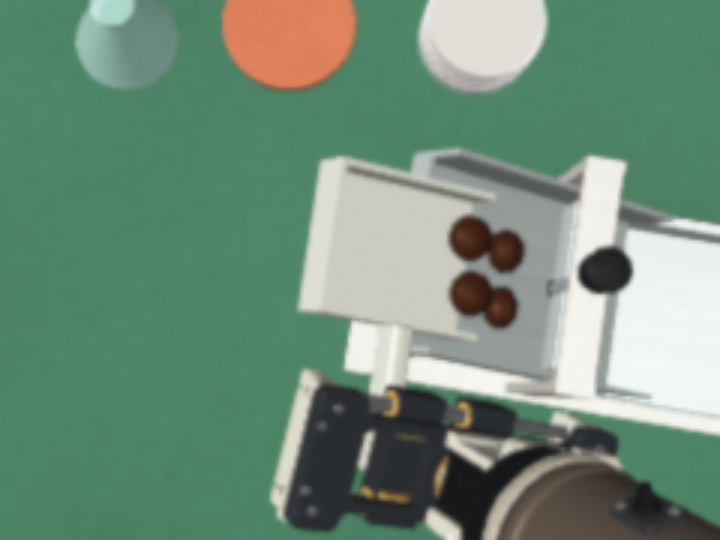

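View pics/b2s.png

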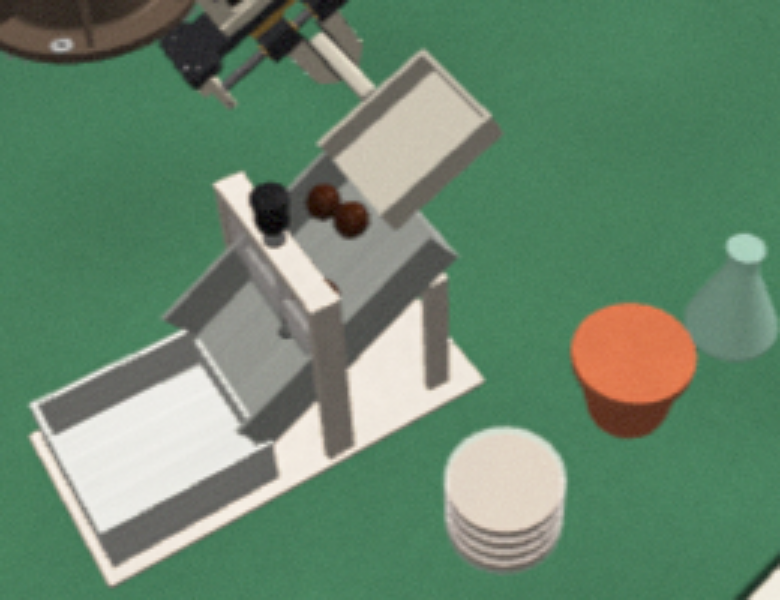

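The tray is at 26° and the seeds are sliding off the edge into the mouth, two on the edge at about (470,240) and (470,293) in the crop and two ahead of them. I'll tip a bit further and look again.

```bash
python3 -m pendant '[[[0,0,0],[0,0,0],0.005],[[0,0,0],[0,0,0],0.005],[[-0.0002,-0.0014,-0.0009],[-2.5,0,0.53],0.005],[[-0.0002,-0.0014,-0.001],[-2.5,0,0.53],0.005],[[-0.0002,-0.0013,-0.001],[-2.5,0,0.53],0.005],[[-0.0002,-0.0013,-0.001],[-2.5,0,0.53],0.005],[[0,0,0],[0,0,0],0.005]]'
python3 - <<'E'
from plan import *
np.set_printoptions(precision=4,suppress=True)
im,d=arm.get_image("top"); cv2.imwrite("pics/b3.png",cv2.resize(im[130:310,230:470],None,fx=3,fy=3)[:,:,::-1])
im,d=arm.get_image("scene"); cv2.imwrite("pics/b3s.png",cv2.resize(im[150:350,140:400],None,fx=3,fy=3)[:,:,::-1])
E
```

```text
clock: 12.48
position: [0.4888, -0.0366, 0.2179]
ee_rot: [0.323, 2.741, 0.87]
force: [-0.1, -0.2, -2.2]
width: 0.144
```

View pics/b3.png

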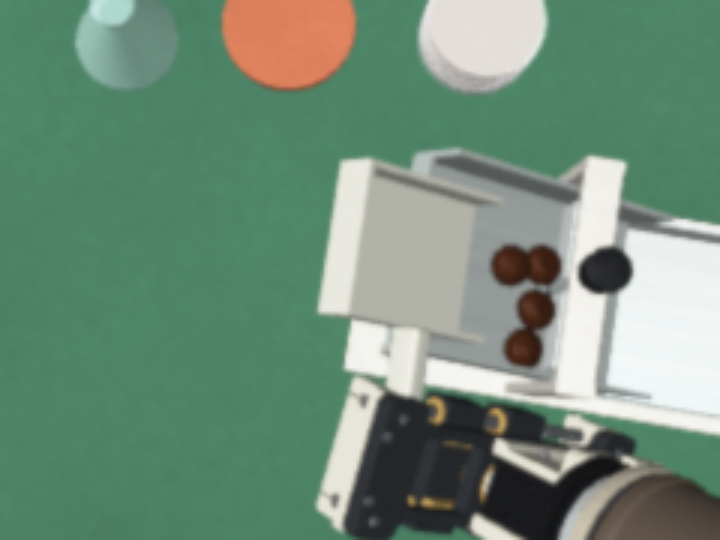

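View pics/b3s.png

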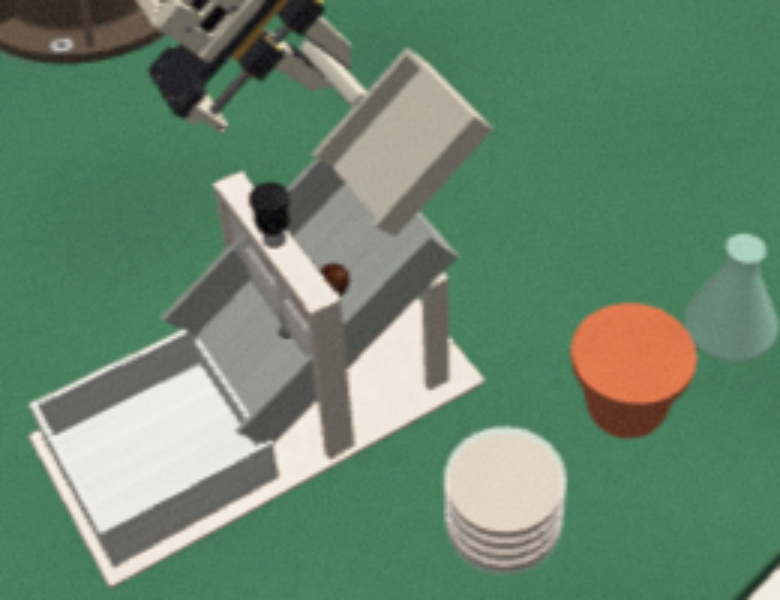

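All four seeds are in the chute behind the gate, at crop (511,265), (543,264), (536,309) and (523,348). The tray is empty, so I'll level it and take it back.

```bash
python3 - <<'E'
from plan import *
np.set_printoptions(precision=4,suppress=True)
p,M=now();q=arm.observe()['joints']
a=trayto(CH,-.006,(.105,.235),0);q,e,m=track(q,*a,10);print(q,e)
show(prof(M,p,a[1],a[0],[1]*8))
b=trayto(TR,0,(-.055,.18),0);q,e,m=track(q,*b,10);print(q,e)
show(prof(a[1],a[0],b[1],b[0],[.5,1,1.3,1.3,1.3,1.3,1.3,1,.5]))
E
```

```text
[ 0.1753  0.0434 -0.2992  2.1007  0.0843  0.7989  1.2408] 4.9659205728185796e-05
[[0.0001,0.0060,0.0005],[4.42,0.00,-0.93],W],
[[0.0000,0.0060,0.0000],[4.42,0.00,-0.93],W],
[[-0.0001,0.0060,-0.0005],[4.42,0.00,-0.93],W],
[[-0.0002,0.0059,-0.0009],[4.42,0.00,-0.93],W],
[[-0.0003,0.0058,-0.0014],[4.42,0.00,-0.93],W],
[[-0.0003,0.0057,-0.0018],[4.42,0.00,-0.93],W],
[[-0.0004,0.0055,-0.0022],[4.42,0.00,-0.93],W],
[[-0.0005,0.0053,-0.0027],[4.42,0.00,-0.93],W]
[-0.1863  0.2163 -0.4956  2.0707  0.3006  0.7148  0.8472] 1.906502347527222e-05
[[0.0038,0.0127,0.0021],[-0.19,-0.00,-0.90],W],
[[0.0073,0.0255,0.0043],[-0.38,-0.01,-1.80],W],
[[0.0084,0.0334,0.0058],[-0.49,-0.01,-2.34],W],
[[0.0070,0.0337,0.0061],[-0.49,-0.01,-2.34],W],
[[0.0056,0.0339,0.0064],[-0.49,-0.01,-2.34],W],
[[0.0043,0.0340,0.0067],[-0.49,-0.01,-2.34],W],
[[0.0029,0.0341,0.0070],[-0.49,-0.01,-2.34],W],
[[0.0011,0.0263,0.0056],[-0.38,-0.01,-1.80],W],
[[0.0002,0.0131,0.0029],[-0.19,-0.00,-0.90],W]
```

```bash
python3 -m pendant '[[[0,0.006,0],[4.4,0,-0.93],0.005],[[0,0.006,0],[4.4,0,-0.93],0.005],[[0,0.006,-0.0005],[4.4,0,-0.93],0.005],[[0,0.006,-0.001],[4.4,0,-0.93],0.005],[[0,0.006,-0.0014],[4.4,0,-0.93],0.005],[[0,0.006,-0.002],[4.4,0,-0.93],0.005],[[0,0.0055,-0.002],[4.4,0,-0.93],0.005],[[0,0.005,-0.0027],[4.4,0,-0.93],0.005]]' &&
python3 -m pendant '[[[0.0038,0.0127,0.002],[-0.19,0,-0.9],0.005],[[0.0073,0.0255,0.0043],[-0.38,0,-1.8],0.005],[[0.0084,0.0334,0.0058],[-0.49,0,-2.34],0.005],[[0.007,0.0337,0.006],[-0.49,0,-2.34],0.005],[[0.0056,0.034,0.0064],[-0.49,0,-2.34],0.005],[[0.0043,0.034,0.0067],[-0.49,0,-2.34],0.005],[[0.003,0.034,0.007],[-0.49,0,-2.34],0.005],[[0.001,0.0263,0.0056],[-0.38,0,-1.8],0.005],[[0,0.013,0.003],[-0.19,0,-0.9],0.005]]'
python3 - <<'E'
from plan import *
np.set_printoptions(precision=4,suppress=True)
p,M=now();b=trayto(TR,0,(-.055,.0),0);print(b[0],delta(p,M,*b)); b=trayto(TR,0,(-.055,.015),0);show(prof(M,p,b[1],b[0],[.5,1,1,1,1,1,.5]))
E
```

```text
clock: 13.58
position: [0.4938, 0.0057, 0.2446]
ee_rot: [0.239, 2.922, -0.027]
force: [-0.1, -0.0, -2.0]
width: 0.149
clock: 14.7
position: [0.4703, 0.2544, 0.1892]
ee_rot: [-0.209, 2.928, 0.025]
force: [-0.5, -0.3, -2.3]
width: 0.142
[0.4729 0.2528 0.0082] (array([ 34.9832,  -2.3929, 177.6181]), array([ 0.3289, -0.0214,  0.0738]))
[[0.0027,-0.0002,0.0136],[0.03,-0.00,0.01],W],
[[0.0053,-0.0004,0.0272],[0.05,-0.00,0.01],W],
[[0.0053,-0.0004,0.0272],[0.05,-0.00,0.01],W],
[[0.0053,-0.0003,0.0272],[0.05,-0.00,0.01],W],
[[0.0053,-0.0003,0.0272],[0.05,-0.00,0.01],W],
[[0.0053,-0.0003,0.0272],[0.05,-0.00,0.01],W],
[[0.0027,-0.0001,0.0136],[0.03,-0.00,0.01],W]
```

```bash
python3 -m pendant '[[[0.0027,0,0.0136],[0.04,0,0],0.005],[[0.0053,-0.0004,0.0272],[0.05,0,0],0.005],[[0.0053,-0.0004,0.0272],[0.05,0,0],0.005],[[0.0053,-0.0004,0.0272],[0.05,0,0],0.005],[[0.0053,-0.0003,0.0272],[0.05,0,0],0.005],[[0.0053,-0.0003,0.0272],[0.05,0,0],0.005],[[0.0027,0,0.0136],[0.03,0,0],0.005],[[0,0,0],[0,0,0],0.005]]'
python3 - <<'E'
from plan import *
np.set_printoptions(precision=4,suppress=True)
p,M=now();b=trayto(TR,0,(-.055,.0),0);print(b[0],delta(p,M,*b)); print((H(p,M)@TT)[:3,3])
E
```

```text
clock: 15.7
position: [0.4736, 0.2503, 0.0227]
ee_rot: [-0.204, 2.928, 0.013]
force: [-0.5, 0.3, -1.4]
width: 0.15
[0.4729 0.2528 0.0082] (array([ 3.3115,  2.649 , 14.0582]), array([-0.1798, -0.0494, -0.0684]))
[0.5792 0.2648 0.0144]
```

```bash
python3 -m pendant '[[[0.0012,0,0.006],[0,0,0],0.005],[[0.001,0,0.004],[0,0,0],0.005],[[0.0004,0,0.002],[0,0,0],0.005],[[0.0002,0,0.0015],[0,0,0],0.005],[[0,0,0.001],[0,0,0],0.005],[[0,0,0],[0,0,0],0.005]]'
```

```text
clock: 16.45
position: [0.4743, 0.2514, 0.0087]
ee_rot: [-0.205, 2.926, 0.015]
force: [-0.0, -0.3, -2.1]
width: 0.147
```

```bash
python3 -m pendant '[[[0,0,0.001],[0,0,0],0.005],[[0,0,0],[0,0,0],0.005]]';python3 -m pendant '[[[0,0,0.0008],[0,0,0],0.005],[[0,0,0],[0,0,0],0.005]]'
```

```text
clock: 16.7
position: [0.4747, 0.2515, 0.008]
ee_rot: [-0.204, 2.926, 0.015]
force: [-1.8, -0.6, 2.3]
width: 0.147
clock: 16.95
position: [0.4749, 0.2517, 0.0075]
ee_rot: [-0.205, 2.925, 0.015]
force: [-4.6, -2.0, 9.3]
width: 0.148
```

```bash
python3 -m pendant '[[[-0.0004,0,-0.001],[0,0,0],0.005],[[0,0,0],[0,0,0],0.03],[[0,0,0],[0,0,0],0.06],[[0,0,0],[0,0,0],0.06],[[0,0,0],[0,0,0],0.06]]'; python3 -m pendant '[[[-0.003,0,-0.015],[0,0,0],0.06],[[-0.006,0,-0.03],[0,0,0],0.06],[[-0.008,0,-0.04],[0,0,0],0.06],[[-0.010,0,-0.05],[0,0,0],0.06],[[-0.010,0,-0.05],[0,0,0],0.06],[[-0.010,0,-0.05],[0,0,0],0.08],[[-0.006,0,-0.03],[0,0,0],0.09]]'
python3 - <<'E'
from plan import *
np.set_printoptions(precision=4,suppress=True)
im,d=arm.get_image("top"); cv2.imwrite("pics/c1.png",im[:,:,::-1]);W=cloud("top",d)
for r in arm.masks_of("top","tray")[:1]:
    P=W[r["pixels"]];P=P[P[:,0]>.53];print(np.median(P,0))
for r in arm.masks_of("top","seed0_mid"):print(r["conf"],r["rect"],np.nanmedian(W[r["pixels"]],0))
# knob
p,M=now();print(p)
o=CH[:3,3]
A=W.reshape(-1,3);A=A[~np.isnan(A[:,0])]
K=A[(A[:,2]>.232)&(A[:,2]<.252)&(np.hypot(A[:,0]-o[0],A[:,1]-o[1])<.025)]
print("knob",K.mean(0),cv2.minEnclosingCircle((K[:,:2]*1000).astype(np.float32)),len(K))
im,d=arm.get_image("scene");W=cloud("scene",d);cv2.imwrite("pics/c1s.png",im[:,:,::-1])
A=W.reshape(-1,3);A=A[~np.isnan(A[:,0])]
K=A[(A[:,2]>.205)&(A[:,2]<.26)&(np.hypot(A[:,0]-o[0],A[:,1]-o[1])<.03)]
print("knob scene",len(K),K.min(0),K.max(0),K.mean(0))
E
```

```text
clock: 17.58
position: [0.4748, 0.2514, 0.0079]
ee_rot: [-0.205, 2.926, 0.014]
force: [0.9, -1.0, 0.3]
width: 0.536
clock: 18.45
position: [0.4721, 0.2526, 0.2811]
ee_rot: [-0.204, 2.924, 0.017]
force: [-0.1, 0.1, -0.2]
width: 0.821
[0.5795 0.2672 0.0059]
0.65 [408.9, 233.7, 15.2, 13.3] [ 0.5626 -0.1522  0.1197]
[0.4724 0.2527 0.2799]
knob [ 0.5795 -0.171   0.2421] ((579.609130859375, -172.16233825683594), 14.518954277038574) 207
knob scene 202 [ 0.5664 -0.1877  0.2076] [ 0.5951 -0.16    0.2447] [ 0.5843 -0.1761  0.2327]
```

View pics/c1.png

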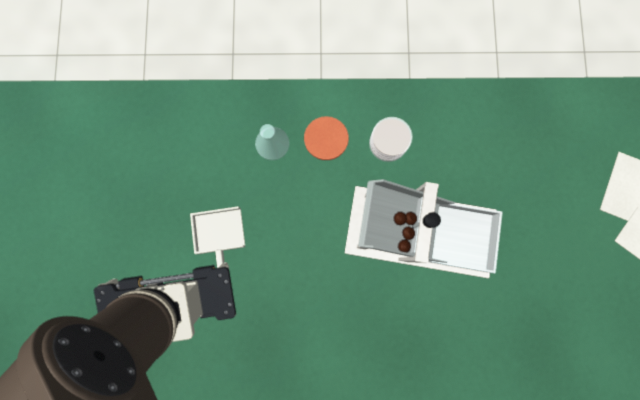

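View pics/c1s.png

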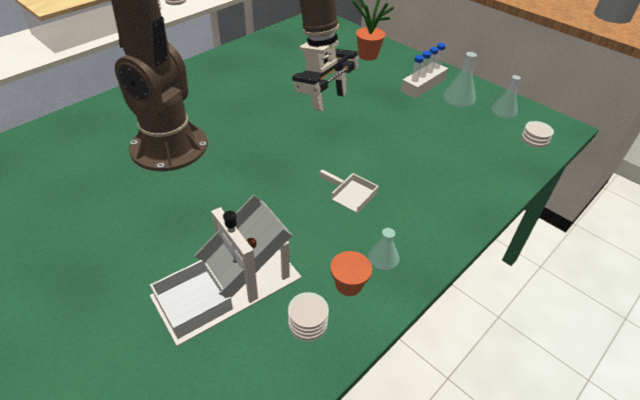

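The tray lies flat back in its original place, let go, and all four seeds are still behind the gate. The knob measures (0.580, -0.172). Next I'll move above it.

```bash
python3 - <<'E'
from plan import *
p,M=now();q=arm.observe()['joints']
t=np.array([.5797,-.1718,.290]);M1=CH[:3,:3]@pitched(0)
q,e,m=track(q,t,M1,10);print(q,e,m);q,e,m=track(q,t-[0,0,.085],M1,5);print(q,e)
show(prof(M,p,M1,t,[.5]+[1]*8+[.7]))
E
```

```text
[ 0.31  0.35 -0.12  1.54  0.04  1.25  1.6 ] 2.3647442082946028e-05 0.09592404242186936
[ 0.3   0.42 -0.11  1.66  0.05  1.07  1.59] 7.346340130801596e-06
[[-0.0027,-0.0236,0.0000],[0.09,0.65,0.95],W],
[[-0.0061,-0.0472,0.0001],[0.17,1.30,1.89],W],
[[-0.0077,-0.0469,0.0001],[0.17,1.30,1.89],W],
[[-0.0092,-0.0467,-0.0000],[0.17,1.30,1.89],W],
[[-0.0108,-0.0463,-0.0001],[0.17,1.30,1.89],W],
[[-0.0123,-0.0459,-0.0002],[0.17,1.30,1.89],W],
[[-0.0138,-0.0455,-0.0004],[0.17,1.30,1.89],W],
[[-0.0153,-0.0450,-0.0006],[0.17,1.30,1.89],W],
[[-0.0167,-0.0445,-0.0008],[0.17,1.30,1.89],W],
[[-0.0127,-0.0308,-0.0007],[0.12,0.91,1.32],W]
```

```bash
python3 -m pendant '[[[-0.0027,-0.0236,0],[0.09,0.65,0.95],0.09],[[-0.006,-0.0472,0],[0.17,1.3,1.89],0.09],[[-0.0077,-0.047,0],[0.17,1.3,1.89],0.09],[[-0.009,-0.0467,0],[0.17,1.3,1.89],0.09],[[-0.011,-0.0463,0],[0.17,1.3,1.89],0.09],[[-0.0123,-0.046,0],[0.17,1.3,1.89],0.09],[[-0.0138,-0.0455,0],[0.17,1.3,1.89],0.09],[[-0.0153,-0.045,-0.0006],[0.17,1.3,1.89],0.09],[[-0.0167,-0.0445,-0.0008],[0.17,1.3,1.89],0.09],[[-0.0127,-0.031,-0.0007],[0.12,0.9,1.3],0.09]]'
python3 -m pendant '[[[0,0,0],[0,0,0],0.08]]'
python3 - <<'E'
from plan import *
np.set_printoptions(precision=4,suppress=True)
p,M=now();print(p,arm.observe()['joints'])
t=np.array([.5797,-.1718,.206]);M1=CH[:3,:3]@pitched(0);print(delta(p,M,t,M1))
E
```

```text
clock: 19.9
position: [0.5792, -0.1745, 0.2872]
ee_rot: [-0.263, -3.126, 0.001]
force: [-0.3, -0.1, 0.4]
width: 0.981
clock: 20.02
position: [0.5791, -0.1753, 0.2868]
ee_rot: [-0.266, -3.125, 0.002]
force: [-0.1, 0.5, -0.2]
width: 0.917
[ 0.5791 -0.1753  0.2868] [ 0.2913  0.3706 -0.1233  1.5214  0.0489  1.2572  1.5621]
(array([-0.4116,  3.6784, 80.8105]), array([-0.108 , -0.2722, -0.2215]))
```

```bash
python3 -m pendant '[[[0,0.0036,0.01],[0,0,0],0.08],[[0,0,0.02],[0,0,0],0.08],[[0,0,0.02],[0,0,0],0.08],[[0,0,0.02],[0,0,0],0.08],[[0,0,0.01],[0,0,0],0.08],[[0,0,0],[0,0,0],0.08]]'
python3 - <<'E'
from plan import *
np.set_printoptions(precision=4,suppress=True)
p,M=now();print(p)
im,d=arm.get_image("scene"); cv2.imwrite("pics/d1s.png",cv2.resize(im[130:330,130:390],None,fx=3,fy=3)[:,:,::-1])
E
```

```text
clock: 20.78
position: [0.5797, -0.1672, 0.2085]
ee_rot: [-0.256, -3.128, -0.0]
force: [0.3, 0.7, 0.8]
width: 0.869
[ 0.5797 -0.1672  0.2085]
```

View pics/d1s.png

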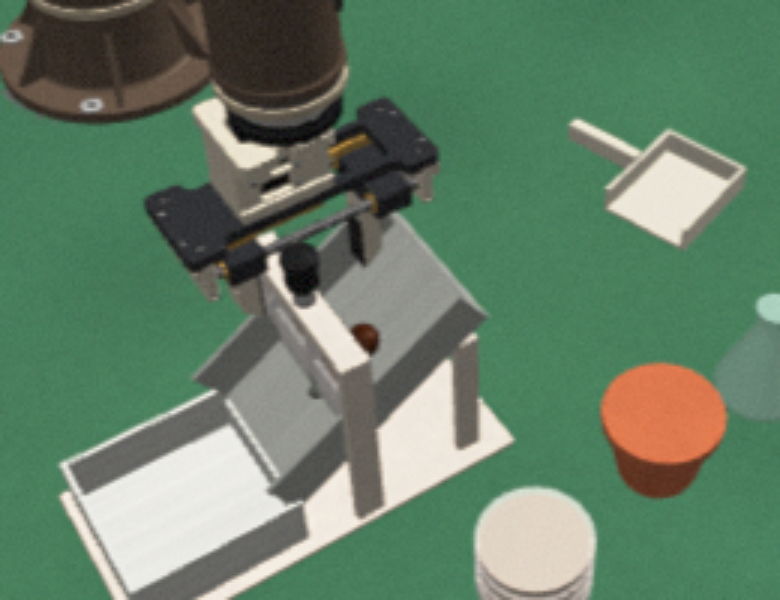

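```bash
python3 -m pendant '[[[0,-0.0045,0.0025],[0,0,0],0.06],[[0,0,0],[0,0,0],0.05],[[0,0,0],[0,0,0],0.04]]' 40
python3 -c "
from plan import *
np.set_printoptions(precision=4,suppress=True)
p,M=now();print(delta(p,M,np.array([.5797,-.1718,.206]),CH[:3,:3]@pitched(0)))"
```

```text
clock: 21.2
position: [0.5797, -0.173, 0.2071]
ee_rot: [-0.259, -3.13, 0.001]
force: [0.0, 0.7, -0.1]
width: 0.592
(array([0.158 , 1.2181, 1.1446]), array([-0.0256, -0.0261,  0.0433]))
```

```bash
python3 -m pendant '[[[0,0.001,0.001],[0,0,0],0.03],[[0,0,0],[0,0,0],0.02],[[0,0,0],[0,0,0],0.015],[[0,0,0],[0,0,0],0.015],[[0,0,0],[0,0,0],0.015]]' 50
```

```text
clock: 21.82
position: [0.5797, -0.1722, 0.2058]
ee_rot: [-0.259, -3.13, 0.001]
force: [-0.5, -2.1, -0.9]
width: 0.286
```

The knob is gripped with the opening reading about 26–27 mm. Now pulling up.

```bash
python3 -m pendant '[[[0,0,-0.005],[0,0,0],0.015],[[0,0,-0.008],[0,0,0],0.015],[[0,0,-0.008],[0,0,0],0.015],[[0,0,-0.008],[0,0,0],0.015],[[0,0,-0.008],[0,0,0],0.015],[[0,0,-0.006],[0,0,0],0.015],[[0,0,-0.004],[0,0,0],0.015],[[0,0,0],[0,0,0],0.015]]' 60
```

```text
clock: 22.82
position: [0.5796, -0.172, 0.2528]
ee_rot: [-0.259, -3.13, 0.001]
force: [1.7, -4.8, -10.4]
width: 0.284
```

```bash
python3 -m pendant '[[[0,0,-0.0015],[0,0,0],0.015],[[0,0,0],[0,0,0],0.015]]';python3 -m pendant '[[[0,0,-0.001],[0,0,0],0.015],[[0,0,0],[0,0,0],0.015]]'
```

```text
clock: 23.08
position: [0.5796, -0.1721, 0.254]
ee_rot: [-0.259, -3.129, 0.001]
force: [2.7, -4.2, -9.4]
width: 0.288
clock: 23.32
position: [0.5796, -0.172, 0.255]
ee_rot: [-0.259, -3.129, 0.001]
force: [3.3, -4.3, -10.5]
width: 0.277
```

```bash
for i in 1; do python3 -m pendant '[[[0,0,-0.001],[0,0,0],0.015],[[0,0,0],[0,0,0],0.015]]';done; python3 -m pendant '[[[0,0,-0.0008],[0,0,0],0.015],[[0,0,0],[0,0,0],0.015]]'
```

```text
clock: 23.58
position: [0.5796, -0.1721, 0.2559]
ee_rot: [-0.259, -3.129, 0.001]
force: [2.9, -5.6, -9.7]
width: 0.286
clock: 23.82
position: [0.5795, -0.1721, 0.2559]
ee_rot: [-0.259, -3.129, 0.001]
force: [4.2, -5.1, -16.4]
width: 0.286
```

The force jumped from 10 to 16 N with no further travel, which means it's at the stop after 50 mm. Checking the seeds.

```bash
python3 -m pendant '[[[0,0,0],[0,0,0],0.015],[[0,0,0],[0,0,0],0.015],[[0,0,0],[0,0,0],0.015],[[0,0,0],[0,0,0],0.015]]'
python3 - <<'E'
from plan import *
im,d=arm.get_image("scene"); cv2.imwrite("pics/e1s.png",cv2.resize(im[130:350,130:390],None,fx=2.7,fy=2.7)[:,:,::-1])
W=cloud("scene",d)
for r in arm.masks_of("scene","seed0_mid"):print(r["conf"],r["rect"],np.nanmedian(W[r["pixels"]],0))
im,d=arm.get_image("top"); cv2.imwrite("pics/e1.png",im[:,:,::-1])
E
```

```text
clock: 24.32
position: [0.5795, -0.1721, 0.256]
ee_rot: [-0.259, -3.129, 0.001]
force: [4.4, -4.7, -15.5]
width: 0.285
0.55 [189.4, 305.8, 10.1, 11.6] [ 0.57 -0.31  0.03]
```

View pics/e1s.png

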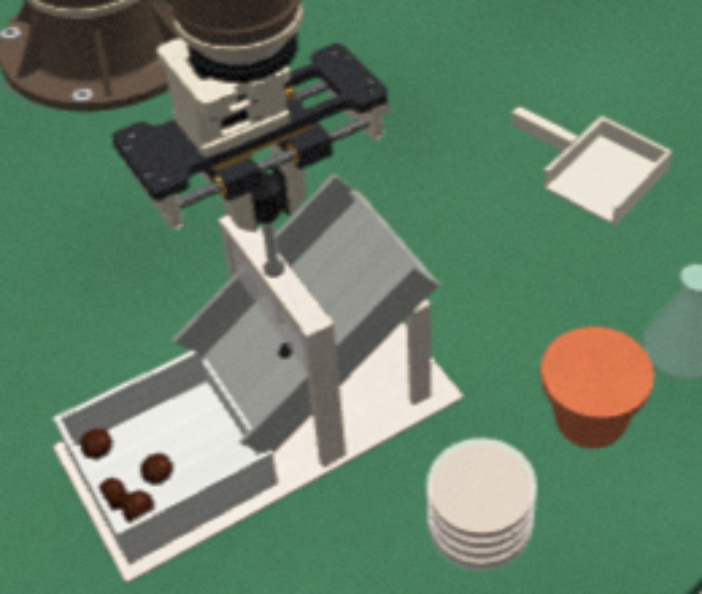

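View pics/e1.png

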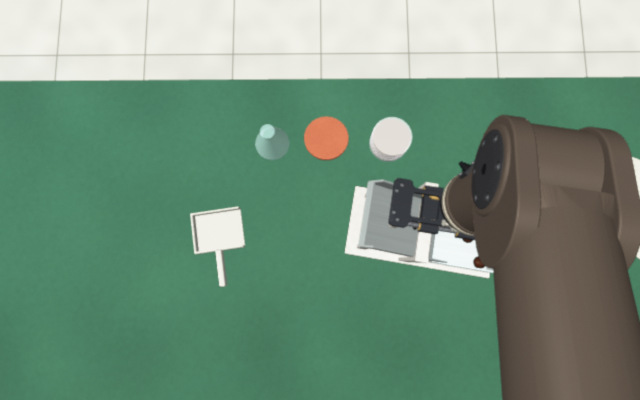

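The scene crop shows all four seeds in the pan, at (96,443), (156,467), (115,491) and (137,504). The plunger rod is extended and the hold is steady, so I'm handing in.

```bash
python3 -c "
from cell import arm
o=arm.observe();print(o['clock'],o['position'],o['force'],o['width']);print(arm.sign_off())"
```

```text
24.475 [ 0.57954455 -0.17203247  0.25594849] [  3.17387878  -4.54497236 -16.272807  ] 0.2867803140089776
the job is handed in; nothing more can be done
None
```

I poured all four seeds from the tray into the chute and put the empty tray back. The job was handed in at 24.5 s with the gripper still holding the plunger up.

- **Tray:** It is flat on the bench where it started and let go. The pour took a 36° tilt.
- **Plunger:** I pulled the knob straight up 50 mm. At the stop the pull force rose from about 10 N to 16 N with no further travel. Position and force then held steady for over half a second.
- **Seeds:** The scene camera shows all four in the pan. The seed detector found only one of them, so the count rests on the picture. I saw no spilled seed.
- **Bystanders:** The dishes, flask and pot have not moved in the last pictures.
- **Forces:** The highest I read was about 17 N on the wrist while holding at the stop, and about 10 N when the tray touched down.

My first approach angle on the tray handle ran the arm close to a joint limit. I changed to a steeper angle before gripping, and nothing was touched before that.

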